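# Shut the tipped swab bin and clip it closed

### The arm

A 6-joint arm with a two-finger parallel gripper is mounted at the origin on the work surface. World frame = base frame: x ahead of the robot, y to its left, z up, the work surface at z = 0. Lengths are in m, angles in rad, forces in N, time in s.
With the tool pointing down it reaches from about 0.3 to 0.85 m from the base axis. Payload 5.4 kg.
Tool frame: the origin (TCP) lies midway between the tips of the shut fingers; the grasp point (between the pads) lies 19 mm behind it; z points along the fingers, y is the direction in which the jaws open and shut (so a half turn about z gives the same grasp; the last joint's range is limited). The gripper opens to 85 mm and grips with 20 to 120 N. Pads are 22 mm wide; open, the fingers measure 114 mm over their backs; the gripper's body (76 mm by 85 mm) begins 54 mm behind the grasp point. The pads swing forward as they close: fully open they stand 13 mm farther back than shut.
Start: joints at [-1.531, 0.158, 1.597, -0, 1.386, -0.21], TCP at [0.142, -0.557, 0.202] pointing down, gripper open.
Joint ranges: [-2.91, 2.91], [-0.94, 2.29], [0.18, 2.7], [-1.29, 4.43], [0.17, 2.64], [-3, 3]. Speed limits (rad/s): [2.57, 2.57, 3.14, 3.14, 3.14, 3.14].

### API

Orientations are given as a unit quaternion [x, y, z, w].
In Python, from workcell import ctrl gives the robot as it stands.
- The arm moves only by the shell command python3 -m crank 'ROWS'. ROWS is JSON, a list of rows, each a list of 7 numbers: the shift along the tool's x, y, z in mm, then the turn, a rotation vector about the tool's x, y, z in degrees, then the opening in per cent of the stroke, from 0 (shut) to 100 (fully open). A call has 1 to 8 rows; each row is the pose to reach, as a shift and turn from the pose commanded when the call began, along the tool's axes at that moment; what a row does not reach only later rows make up. A row lasts 1/12 s, in which the tool goes at most 41.7 mm and 7.16 degrees, less where a joint would pass 70% of its speed; a pose out of reach is approached as far as the arm can. A call with a gripper value outside its range is refused whole. The fingers move at their own pace and stop on an object; the grip force is fixed at half the most. Time passes only in rows, so rows that repeat a pose let the fingers close. It gives the time, the measured TCP pose, the force and the opening at its end, in the units of the state.
- ctrl.read_state(): the state, without advancing time (a new reading comes with each control period).
- ctrl.capture(name): name is "scene" or "top" or "wrist"; returns a dict with "image" (400x640x3 uint8, red, green, blue), "intrinsics" (3x3 intrinsics, pixels), "dist" ([k1, k2, p1, p2, k3] as OpenCV has them; the pictures are not rectified), "R" (3x3) and "t" (3): a world point X has camera coordinates R X + t. Camera axes: x right, y down, z forward; pixel columns grow to the right and rows downward; lengths in m; the calibration is good to about 2 mm. A picture is of the moment at which its call begins. There is no depth.
- ctrl.sign_off(): hands the job in, once; it reports no verdict.
The state is a dict: "time": time; "joint_positions": joint angles; "joint_velocities": joint speeds; "effort": joint torques, N m; "tool_pos": TCP position; "orientation": TCP orientation; "contact_force": force on the tool from outside, world axes, zero at the start; "torque": the same for the moment, N m; "gripper_width": opening from 0.0 (shut) to 1.0 (fully open).
Only numpy, scipy, OpenCV 4.12 (cv2) and the standard library are available. Lean on these libraries where they do the work, as an engineer would, in place of code of your own. Each camera call takes 0.05 s, during which the arm holds its last target.

### The job

One of the two white swab dispensers has its grey bin hanging open, tipped forward. First push that bin back until it clicks fully shut; then take the spring clamp off its little stand and clip it, upright, near the middle of that dispenser's top front edge, well down, one jaw outside the bin's front and one behind the rail, so that it holds the bin shut. Let go, and leave the other dispenser and everything else where it is.

Things in the scene. Friction and masses are not known exactly. Their poses are not given: they have to be found in the camera images.
- dispenser: the white dispenser whose grey bin is tipped open at the start: a fixed housing, 130 mm deep (x), 150 mm wide (y), 150 mm high, nothing of it higher, open on top behind its front rail. Origin at the centre of its underside, z up; its front faces its own -x.
- dispenser_edge (a point): middle of the dispenser's top front edge, 150 mm above the table, 58 mm in front (-x) of its origin, axes as the dispenser's. Bin shut, the edge is 14 mm thick along x, centred here: a fixed steel rail (7 mm thick, 40 mm tall, 130 mm wide) behind and the rim of the bin's front panel (7 mm thick, 1 mm lower) in front. Free space behind the rail: 100 mm along x, 60 mm deep.
- bin_pivot (a point): middle of the bin's pivot line (along the dispenser's y), 20 mm above the table, 3.5 mm in front of the edge point. The grey front panel is 122 mm wide, 7 mm thick, and reaches 129 mm above the pivot. The bin stays where it is left (friction, 1 to 3 N at the top); from about 0.15 rad a spring catch resists with some 3 to 5 N more; below 0.07 rad it snaps shut against a hard stop.
- bin (a joint): tilt of the dispenser's grey bin about its pivot, rad: 0 is fully shut (panel upright, its outer face 7 mm in front of dispenser_edge); grows as its top leans forward, to -x of the dispenser; at most 0.65, starts between 0.3 and 0.6.
- twin: the other white dispenser, same in shape, its bin shut; fixed. Leave it alone. Origin at the centre of its underside.
- twin_bin (a joint): tilt of the other dispenser's bin, rad; 0 is shut, and it stays shut.
- stand: fixed clamp stand: dark base 110 x 90 x 12 mm with an upright aluminium plate on it, 14 mm thick (x), 60 mm wide (y). Origin at the centre of its underside.
- stand_edge (a point): middle of the top edge of the stand's plate, 90 mm above the table, axes as the stand's (x across the plate's thickness, z up).
- clamp: aluminium spring clamp like a big clothes-peg, 118 mm tall, 26 mm wide (y), 0.14 kg, two mirrored halves at -x and +x. It starts clipped on the stand's plate, jaws down, handles up, its axes along the stand's. The frame belongs to the -x half: z up, x the way it opens, origin midway between the jaw tips when it grips 14 mm; on the stand that is 28 mm below the plate's top.
- clamp_pivot (a point): the clamp's pivot pin (10 mm thick, along y), at z 58 mm of the clamp. A stop pin between the halves, its underside at z 40 mm, limits how far an edge can enter. Rubber jaw pads: z 0 to 20 mm, 24 mm wide, 6 mm thick. Squeezed fully open, the jaw tips are about 31 mm apart and each half is turned 0.15 rad from its place when gripping 14 mm (so in a level grasp this frame tilts 0.15 rad).
- clamp_grip (a point): point between the handles at z 98 mm of the clamp, where to squeeze them together along x. Handles: z 62 to 118 mm, flat outer faces 26 mm wide, leaning outward 0.15 rad each, 44 mm apart here (50 mm at the top). About 15 N opens the clamp fully, to a stop, outer faces then parallel and 32 mm apart. Released, the jaws grip with about 8 N.
- clamp_arm (a joint): opening angle of the clamp's +x half about its pivot, rad: 0 when the jaws grip 14 mm (the stand's plate, and the shut bin's edge), -0.27 jaws shut together, 0.30 fully squeezed open.
- barrel: dark steel objective barrel, 52 mm across, 75 mm tall, standing upright; origin at the centre of its underside. Bystander.
- amber: brown bottle with a black cap, 64 mm across, 160 mm tall; origin at the centre of its underside. Bystander.
- carrier: flat round white wafer carrier, 116 mm across, 30 mm high; origin at the centre of its underside. Bystander.
- wash: white plastic bottle, 60 mm across, 140 mm tall; origin at the centre of its underside. Bystander.
- driver: screwdriver with a black handle lying flat, 170 mm long. Bystander.
- collar: aluminium ring lying flat, 70 mm outside, 20 mm high; origin at the centre of its underside. Bystander.

How it is judged:
On the way, in this order (a step that is already met when the one before it is completed fails the run):
1. the open bin is pushed fully shut while the clamp is still on its stand (value of joint bin below 0.03 rad and distance between clamp and stand_edge below 0.05 m), for 0.2 s.
2. the clamp is taken off its stand (distance between clamp and stand_edge above 0.08 m), for 0.1 s.
At the end, for the whole second after the job is handed in: Both bins shut (under 0.03 rad); the clamp, released and still, grips the 14 mm edge: jaw tips 12 to 50 mm below its top, within 30 mm of its middle along it and 8 mm across, upright within 0.2 rad, square within 0.25 rad, opening angle within 0.07 rad of 0, pressing over 4 N (value of joint each of bin, twin_bin below 0.03 rad and x of clamp in the frame of dispenser_edge between -0.008 and 0.008 m and y of clamp in the frame of dispenser_edge between -0.03 and 0.03 m and z of clamp in the frame of dispenser_edge between -0.05 and -0.012 m and angle between the y axis of clamp and the y axis of dispenser_edge, either way round below 0.25 rad and angle between clamp's own z axis and vertical below 0.2 rad and value of joint clamp_arm between -0.07 and 0.07 rad and contact force between clamp and dispenser above 4 N and linear speed of clamp below 0.02 m/s); the robot touches nothing.
It fails at once if the other dispenser's bin is pulled open (0.1 rad) (value of joint twin_bin above 0.1 rad).
It fails at once if a bystander is moved more than 40 mm or knocked over (distance of any of barrel, amber, carrier, wash, driver, collar from where it was at the start of the episode above 0.04 m or angle between any of barrel, amber, wash's own z axis and vertical above 0.6 rad).
It also fails if it takes over 53 s, if anything falls off the work surface, if the arm or the gripper's body presses on something with over 40 N, if the wrist force passes 120 N, or if a joint passes its speed limit or range.

## Working session

There is one attempt and no reset: what is moved stays moved. The work goes in short steps, Python scripts to look and compute and a shell command to move; the robot and the scene stay as the last step left them, time stands still between calls to the robot, and variables do not carry over. Pictures are saved under pics/ and viewed, and the job is handed in when it is done.

```bash
ls; mkdir -p pics; python3 - <<'E'
from workcell import ctrl
import cv2, numpy as np, pickle
s=ctrl.read_state(); print(s)
for n in ["scene","top","wrist"]:
    c=ctrl.capture(n); cv2.imwrite(f"pics/{n}0.png",c["image"][:,:,::-1]); pickle.dump(c,open(f"{n}0.pkl","wb"))
    print(n,c["intrinsics"],c["dist"],c["R"],c["t"])
E
```

```text
pics
{'time': 0.0, 'joint_positions': array([-1.53109776e+00,  1.59060615e-01,  1.59829095e+00,  1.54775244e-05,
        1.38619694e+00, -2.10082365e-01]), 'joint_velocities': array([-0.00192988, -0.00036936,  0.00135588, -0.00097971,  0.00032827,
        0.00140977]), 'effort': array([-3.30706243e-04, -3.95999873e+01, -3.31430519e+01, -2.41649313e-04,
        8.49458127e-03,  1.18401555e-07]), 'tool_pos': array([ 0.142102  , -0.55646215,  0.20068106]), 'orientation': array([ 9.92211021e-01,  1.24564576e-01,  9.07889450e-05, -9.73732311e-04]), 'contact_force': array([-1.03822274, -0.02565163,  0.48262863]), 'torque': array([ 0.0084237 ,  0.02629164, -0.01047299]), 'gripper_width': 1.002093649243053}
scene [[469.12178553   0.         316.45375933]
 [  0.         469.12178553 201.76780501]
 [  0.           0.           1.        ]] [-0.03218834  0.          0.          0.          0.        ] [[-0.17673718  0.98423904  0.00612207]
 [ 0.75388904  0.13936746 -0.64204987]
 [-0.63278376 -0.10885872 -0.76663844]] [ 0.09417969 -0.39724611  1.5424933 ]
top [[497.66576456   0.         322.32917808]
 [  0.         497.66576456 202.57916254]
 [  0.           0.           1.        ]] [-0.04869238  0.          0.          0.          0.        ] [[-0.00949317 -0.99954805 -0.02852332]
 [-0.98128571  0.01479834 -0.19198791]
 [ 0.19232324  0.02616695 -0.9809827 ]] [0.02608056 0.60926213 1.45184009]
wrist [[317.91933061   0.         319.37912613]
 [  0.         317.91933061 201.58443367]
 [  0.           0.           1.        ]] [-0.02057269  0.          0.          0.          0.        ] [[ 2.47476649e-01 -9.68893616e-01 -6.85637982e-04]
 [-9.24471711e-01 -2.36342019e-01  2.99156322e-01]
 [-2.90012696e-01 -7.34003511e-02 -9.54203870e-01]] [-0.57382049 -0.03846119  0.37955595]
```

View pics/scene0.png

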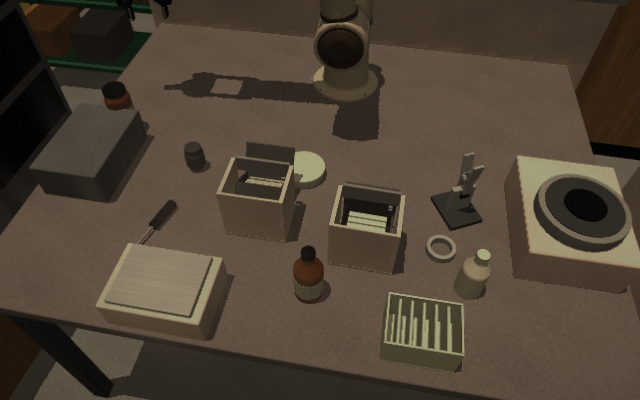

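View pics/top0.png

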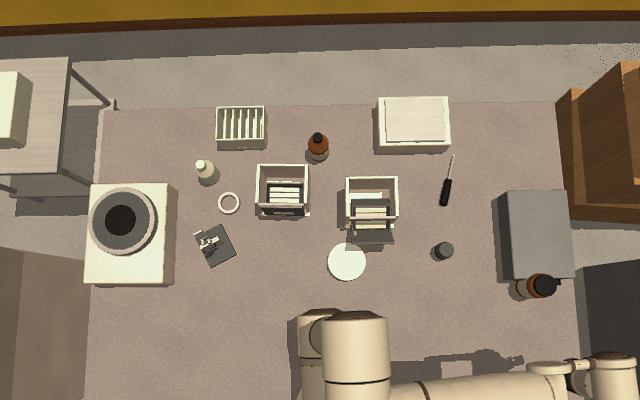

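View pics/wrist0.png

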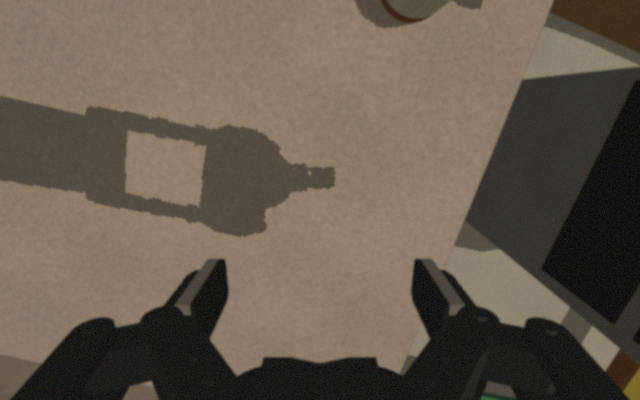

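The top view shows the open dispenser at about (372,205) with its grey bin leaning toward the robot, the twin at (283,190) and the clamp stand at (214,245). The carrier sits at (347,262), right in front of the open bin. I'll zoom in next.

```bash
cat > h.py <<'E'
import cv2, numpy as np, pickle
from scipy.spatial.transform import Rotation as Rot
def ray(c,u,v):
    p=cv2.undistortPoints(np.array([[[u,v]]],float),c["intrinsics"],c["dist"])[0,0]
    R=c["R"];o=-R.T@c["t"];d=R.T@np.array([p[0],p[1],1.]);return o,d/np.linalg.norm(d)
def onz(c,u,v,z):
    o,d=ray(c,u,v);return o+d*(z-o[2])/d[2]
def tri(l):
    A=np.zeros((3,3));b=np.zeros(3);rs=[ray(*x) for x in l]
    for o,d in rs:
        P=np.eye(3)-np.outer(d,d);A+=P;b+=P@o
    X=np.linalg.solve(A,b);return X,[np.linalg.norm((np.eye(3)-np.outer(d,d))@(X-o)) for o,d in rs]
def proj(c,X):
    return cv2.projectPoints(np.array(X,float).reshape(-1,3),cv2.Rodrigues(c["R"])[0],c["t"],c["intrinsics"],c["dist"])[0][:,0]
def crop(c,u0,v0,u1,v1,k,fn,g=1.5):
    im=c["image"][v0:v1,u0:u1,::-1].astype(float)*g
    im=cv2.resize(np.clip(im,0,255).astype(np.uint8),None,fx=k,fy=k,interpolation=cv2.INTER_CUBIC)
    for u in range((u0+9)//10*10,u1,10):
        cv2.line(im,(int((u-u0+.5)*k),0),(int((u-u0+.5)*k),6 if u%50 else 14),(0,255,255),1)
        if u%20==0: cv2.putText(im,str(u),(int((u-u0+.5)*k)-10,24),0,.35,(0,255,255),1)
    for v in range((v0+9)//10*10,v1,10):
        cv2.line(im,(0,int((v-v0+.5)*k)),(6,int((v-v0+.5)*k)),(0,255,255),1); cv2.putText(im,str(v),(8,int((v-v0+.5)*k)+4),0,.35,(0,255,255),1)
    cv2.imwrite(fn,im)
def ld(n): return pickle.load(open(n+".pkl","rb"))
E
python3 - <<'E'
from h import *
t=ld("top0");s=ld("scene0")
crop(t,320,165,420,240,8,"pics/t_disp.png")
crop(t,190,215,245,270,10,"pics/t_clamp.png")
crop(s,210,130,310,245,5,"pics/s_disp.png",2)
crop(s,425,145,490,235,6,"pics/s_clamp.png",2)
E
```

```text
(no output)
```

View pics/t_disp.png

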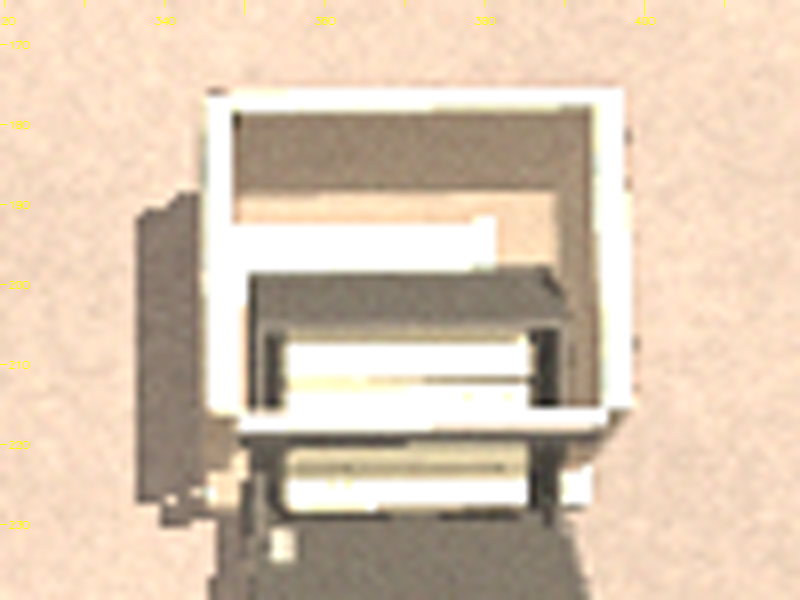

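View pics/t_clamp.png

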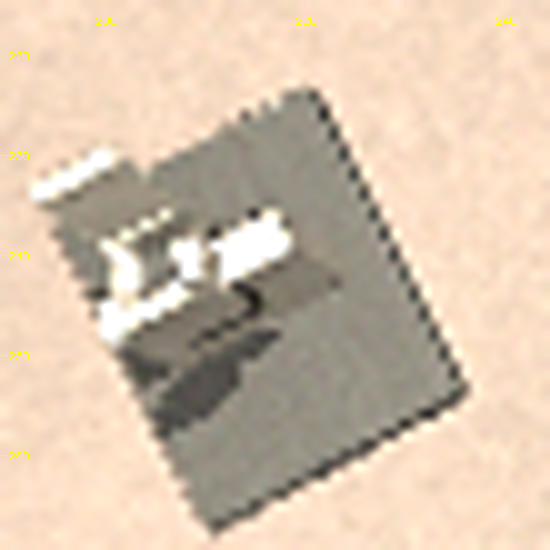

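View pics/s_disp.png

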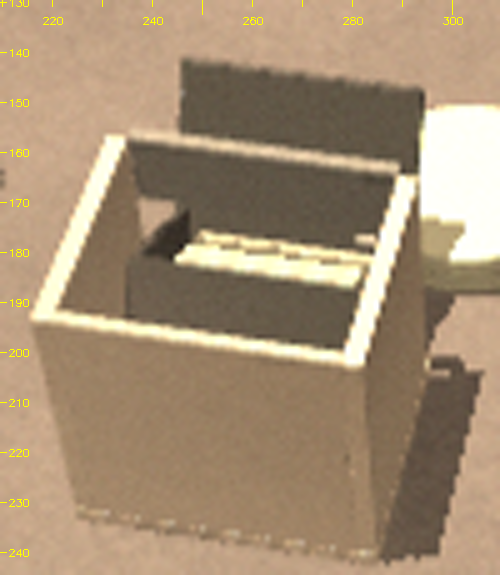

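View pics/s_clamp.png

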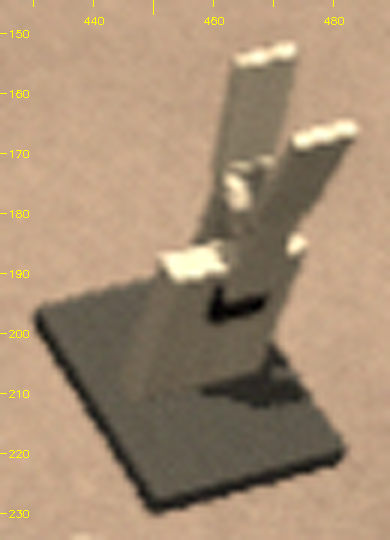

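Top-view stand base corners: (220.5,223.5), (236.3,253.5) and (211,267.8). The clamp's handle tops run (193–201,230–234) and (200–209,244–249). The open dispenser's rim corners are about (345.5,176), (398,176), (345.5,216) and (398,216).

```bash
python3 - <<'E'
from h import *
t=ld("top0");s=ld("scene0")
np.set_printoptions(precision=4,suppress=True)
a,b,c=[onz(t,*p,.012) for p in [(220.5,223.5),(236.3,253.5),(211,267.8)]]
print("stand base",a,b,c,np.linalg.norm(a-b),np.linalg.norm(b-c)); 
xs=(a-b)/np.linalg.norm(a-b); print("centre",(a+c)/2,"yaw x",np.degrees(np.arctan2(xs[1],xs[0])), "yaw from y", np.degrees(np.arctan2((c-b)[1],(c-b)[0])))
# scene: base corners
sc=[onz(s,*p,.012) for p in [(430.5,196),(450,229),(481,219.5)]]
print("scene base",sc,np.linalg.norm(sc[0]-sc[1]),np.linalg.norm(sc[1]-sc[2]),(sc[0]+sc[2])/2)
d=sc[1]-sc[0];print(np.degrees(np.arctan2(d[1],d[0])))
# handle tops (118mm + 62 = 180? ) outer edges ends
H=.062+.117
for nm,l in dict(h1=[(192.5,234.5),(201,230)],h2=[(199.8,248.8),(208.8,243.5)]).items():
    print(nm,[onz(t,*p,H) for p in l])
for nm,l in dict(h1=[(463,155),(473.5,152)],h2=[(473.5,169),(483.5,166)]).items():
    print(nm,[onz(s,*p,H) for p in l])
# dispenser rim corners z=.15 (outer)
def tp(x,y): return (320+x/8-.5,165+y/8-.5)
q=dict(bl=tp(208,92),br=tp(622,90),fl=tp(208,412),fr=tp(628,406),raill=tp(240,430),railr=tp(608,430))
Q={k:onz(t,*v,.15) for k,v in q.items()};
for k in Q: print(k,Q[k])
def sp(x,y): return (210+x/5-.5,130+y/5-.5)
q=dict(bl=sp(350,365),br=sp(32,318),fl=sp(415,178),fr=sp(110,136))
S={k:onz(s,*v,.15) for k,v in q.items()};
for k in S: print("scene",k,S[k])
E
```

```text
stand base [0.5569 0.3397 0.012 ] [0.4623 0.2876 0.012 ] [0.419  0.3654 0.012 ] 0.10790228363431184 0.0890174858357175
centre [0.4879 0.3525 0.012 ] yaw x 28.848091603010467 yaw from y 119.13309190766257
scene base [array([0.4644, 0.2866, 0.012 ]), array([0.5631, 0.3361, 0.012 ]), array([0.5193, 0.4125, 0.012 ])] 0.11035456999761459 0.0880463395687975 [0.4919 0.3496 0.012 ]
26.627303927959108
h1 [array([0.5009, 0.3783, 0.179 ]), array([0.5132, 0.3548, 0.179 ])]
h2 [array([0.4607, 0.3562, 0.179 ]), array([0.4752, 0.3315, 0.179 ])]
h1 [array([0.4769, 0.3289, 0.179 ]), array([0.4623, 0.3531, 0.179 ])]
h2 [array([0.5178, 0.3511, 0.179 ]), array([0.5041, 0.3736, 0.179 ])]
bl [ 0.6687 -0.0513  0.15  ]
br [ 0.6671 -0.1998  0.15  ]
fl [ 0.5521 -0.0491  0.15  ]
fr [ 0.552  -0.1975  0.15  ]
raill [ 0.5454 -0.0603  0.15  ]
railr [ 0.5436 -0.1901  0.15  ]
scene bl [ 0.6674 -0.0577  0.15  ]
scene br [ 0.6666 -0.201   0.15  ]
scene fl [ 0.5522 -0.0537  0.15  ]
scene fr [ 0.5513 -0.2004  0.15  ]
```

```bash
python3 - <<'E'
from h import *
t=ld("top0");s=ld("scene0")
crop(t,320,200,420,285,8,"pics/t_bin.png")
crop(t,240,150,320,225,8,"pics/t_twin.png")
crop(s,235,130,335,215,8,"pics/s_bin.png",2)
E
```

```text
(no output)
```

View pics/t_bin.png

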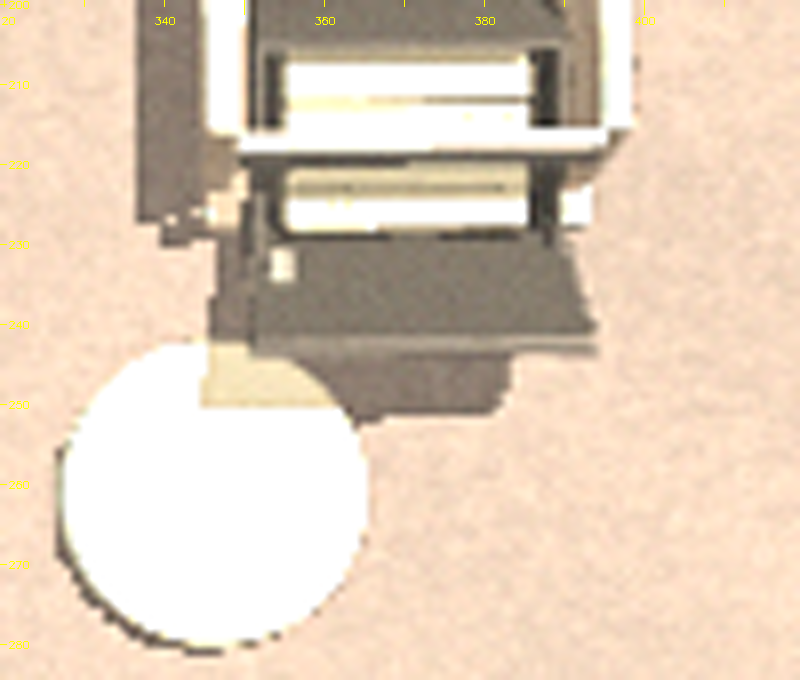

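View pics/s_bin.png

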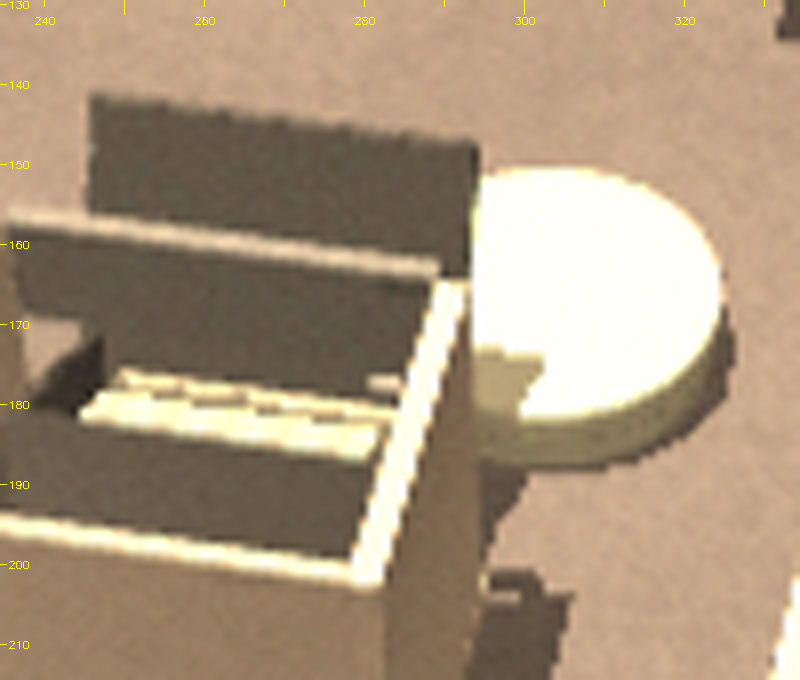

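The panel's top outer edge in the top view runs from (351,243.5) to (394,243.5). I'll compute the bin tilt and cross-check the positions.

```bash
cat >> h.py <<'E'
def delta(pos,yaw,tilt=None,st=None):
    """mm shift and deg turn in tool axes to reach pos with tool down, tool x at yaw (deg)"""
    from workcell import ctrl
    st=st or ctrl.read_state(); R0=Rot.from_quat(st["orientation"]); p0=st["tool_pos"]
    y=np.radians(yaw); M=np.array([[np.cos(y),np.sin(y),0],[np.sin(y),-np.cos(y),0],[0,0,-1]]).T
    M=np.array([[np.cos(y),np.sin(y),0],[np.sin(y),-np.cos(y),0],[0,0,-1]])
    R1=Rot.from_matrix(M)
    return np.round(R0.inv().apply(np.array(pos)-p0)*1000,1), np.round((R0.inv()*R1).as_rotvec(degrees=True),2)
E
python3 - <<'E'
from h import *
t=ld("top0");s=ld("scene0")
from scipy.optimize import brentq
for u in (352,393):
  def f(th):
    z=.02+.129*np.cos(th)-.0035*np.sin(th); x=.5415-.129*np.sin(th)-.0035*np.cos(th)
    return onz(t,u,243.5,z)[0]-x
  th=brentq(f,0,.7);print("theta",th, onz(t,u,243.5,.02+.129*np.cos(th)))
# scene: panel top corners (246,141.5),(294.5,147.5)
for u,v in ((246,141.5),(294.3,147.6)): print(onz(s,u,v,.14))
for n,(u,v),z in (("carrier",(346.3,262.5),.03),("barrel",(444,250),.075),("stand_edge?",(213,242),.09)): print(n,onz(t,u,v,z))
print(delta([.42,-.126,.21],-.5)); print(delta([.42,-.126,.105],-.5))
E
```

```text
theta 0.5072612051895568 [ 0.47558538 -0.0664371   0.13275609]
theta 0.5205585662618365 [ 0.47411191 -0.18259058  0.13191285]
[ 0.48436275 -0.1850988   0.14      ]
[ 0.48396134 -0.06418332  0.14      ]
carrier [ 0.42958372 -0.0513632   0.03      ]
barrel [ 0.45907969 -0.3381618   0.075     ]
stand_edge? [0.48972086 0.34208932 0.09      ]
(array([ 375.7, -348.6,   -8.4]), array([-8.000e-02, -1.000e-02,  1.481e+01]))
(array([ 375.7, -348.4,   96.6]), array([-8.000e-02, -1.000e-02,  1.481e+01]))
```

```bash
python3 -m crank '[[40,-37,0,0,0,4,0],[80,-74,0,0,0,8,0],[120,-111,0,0,0,12,0],[150,-139,0,0,0,14.8,0],[180,-167,0,0,0,14.8,0],[210,-195,0,0,0,14.8,0],[235,-218,0,0,0,14.8,0],[250,-232,0,0,0,14.8,0]]' && python3 - <<'E'
from h import *
print(delta([.42,-.126,.21],-.5)); print(delta([.42,-.126,.105],-.5))
E
```

```text
time: 0.82
tool_pos: [0.3233, -0.2751, 0.2015]
orientation: [1.0, -0.005, 0.0, 0.0]
contact_force: [0.4, -0.4, 0.8]
gripper_width: 0.003
(array([  95.3, -150. ,   -8.4]), array([ 0.  , -0.01, -0.03]))
(array([  95.3, -150. ,   96.6]), array([ 0.  , -0.01, -0.03]))
```

```bash
python3 -m crank '[[20,-32,10,0,0,0,0],[40,-64,25,0,0,0,0],[60,-95,45,0,0,0,0],[80,-126,65,0,0,0,0],[95,-150,85,0,0,0,0],[95,-150,97,0,0,0,0],[95,-150,97,0,0,0,0]]' && python3 - <<'E'
from h import *
from workcell import ctrl
for n in ["scene","wrist"]:
    c=ctrl.capture(n); cv2.imwrite(f"pics/{n}1.png",c["image"][:,:,::-1])
    if n=="scene": crop(c,210,80,330,245,4,"pics/s1.png",2)
E
```

```text
time: 1.4
tool_pos: [0.4173, -0.125, 0.1016]
orientation: [1.0, -0.003, -0.003, -0.002]
contact_force: [-0.7, 0.2, -0.8]
gripper_width: -0.003
```

View pics/s1.png

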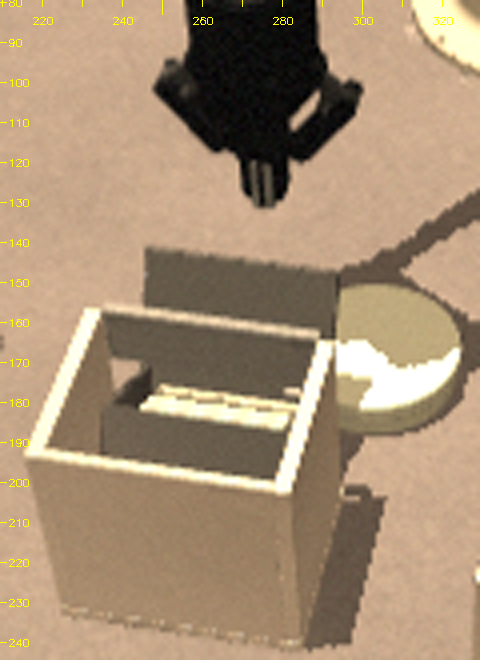

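View pics/wrist1.png

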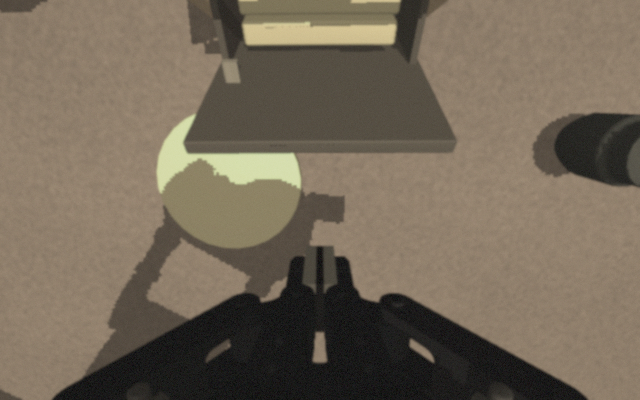

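The closed fingers sit centred in front of the bin's grey panel, clear of the carrier. Next is the push.

```bash
python3 -m crank '[[20,0,-3,0,0,0,0],[40,0,-3,0,0,0,0],[55,0,-3,0,0,0,0],[70,0,-3,0,0,0,0],[80,0,-3,0,0,0,0],[90,0,-3,0,0,0,0],[96,0,-3,0,0,0,0]]'; python3 -m crank '[[4,0,0,0,0,0,0],[8,0,0,0,0,0,0],[10,0,0,0,0,0,0]]'
```

```text
time: 2.08
tool_pos: [0.5166, -0.1305, 0.1094]
orientation: [1.0, -0.005, 0.001, 0.001]
contact_force: [-0.1, 0.1, -0.3]
gripper_width: -0.002
time: 2.33
tool_pos: [0.5254, -0.1293, 0.1082]
orientation: [1.0, -0.005, 0.0, 0.0]
contact_force: [-0.1, 0.4, -0.1]
gripper_width: 0.001
```

```bash
python3 - <<'E'
from h import *
from workcell import ctrl
st=ctrl.read_state();print(st["tool_pos"],st["contact_force"])
c=ctrl.capture("wrist"); cv2.imwrite("pics/wrist2.png",c["image"][:,:,::-1])
E
```

```text
[ 0.52539748 -0.12931703  0.1081965 ] [-0.10055593  0.35875392 -0.05245159]
```

View pics/wrist2.png

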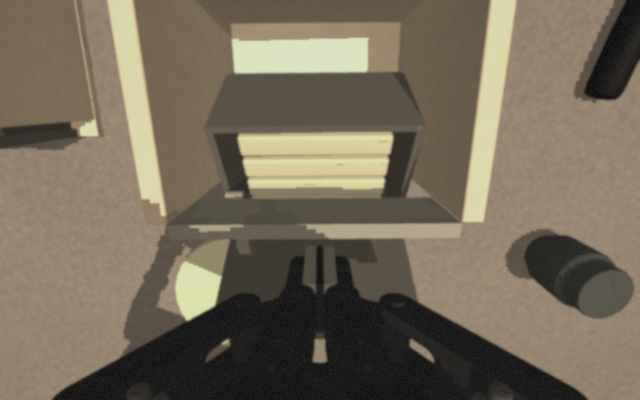

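The grey bin looks upright against the rail: its rim band runs (168–462, 222–238), and there's no residual force, so it has probably clicked. I'll press further until there's contact force to confirm.

```bash
python3 -m crank '[[2,0,0,0,0,0,0],[4,0,0,0,0,0,0],[6,0,0,0,0,0,0]]'; python3 -m crank '[[1,0,0,0,0,0,0],[2,0,0,0,0,0,0],[2,0,0,0,0,0,0]]'
```

```text
time: 2.63
tool_pos: [0.531, -0.1288, 0.1077]
orientation: [1.0, -0.004, -0.0, -0.0]
contact_force: [-0.3, -0.1, -0.4]
gripper_width: -0.002
time: 2.88
tool_pos: [0.5327, -0.1288, 0.1077]
orientation: [1.0, -0.004, -0.001, -0.0]
contact_force: [-2.3, 1.2, 2.1]
gripper_width: -0.0
```

```bash
python3 -m crank '[[1,0,0,0,0,0,0],[2,0,0,0,0,0,0],[2,0,0,0,0,0,0]]'; python3 - <<'E'
from h import *
from workcell import ctrl
c=ctrl.capture("top"); crop(c,320,165,420,285,5,"pics/t3.png")
E
```

```text
time: 3.13
tool_pos: [0.5326, -0.1287, 0.1076]
orientation: [1.0, -0.004, -0.003, -0.0]
contact_force: [-10.5, 0.0, 6.9]
gripper_width: -0.001
```

View pics/t3.png

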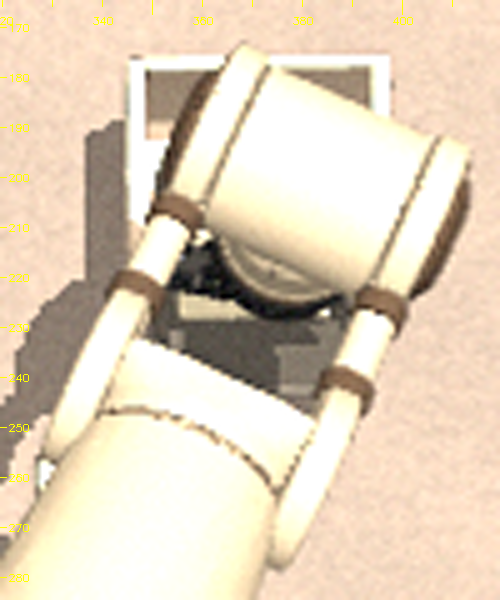

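Force rose to 10 N with no further motion, so that's the hard stop. I'll back off, rise, and look.

```bash
python3 -m crank '[[-10,0,0,0,0,0,0],[-35,0,-5,0,0,0,0],[-65,0,-20,0,0,0,0],[-90,0,-50,0,0,0,0],[-100,0,-85,0,0,0,50],[-100,0,-100,0,0,0,100],[-100,0,-100,0,0,0,100]]'; python3 - <<'E'
from h import *
from workcell import ctrl
import pickle
for n in ["wrist","scene"]:
    c=ctrl.capture(n); pickle.dump(c,open(n+"4.pkl","wb")); cv2.imwrite(f"pics/{n}4.png",c["image"][:,:,::-1])
    if n=="scene": crop(c,210,130,310,245,5,"pics/s4.png",2)
E
```

```text
time: 3.77
tool_pos: [0.4373, -0.1295, 0.2126]
orientation: [1.0, -0.005, 0.004, 0.002]
contact_force: [0.6, 0.2, 0.9]
gripper_width: 0.417
```

View pics/wrist4.png

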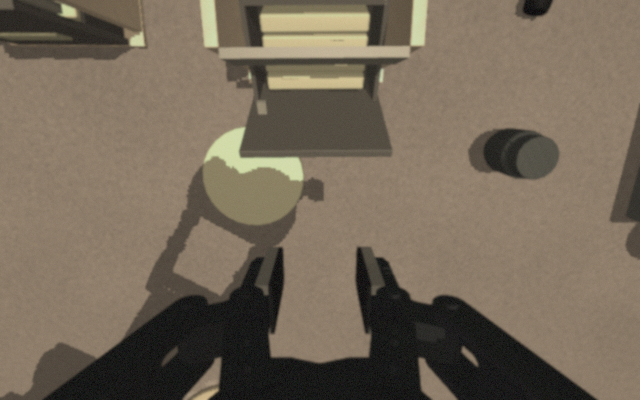

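View pics/s4.png

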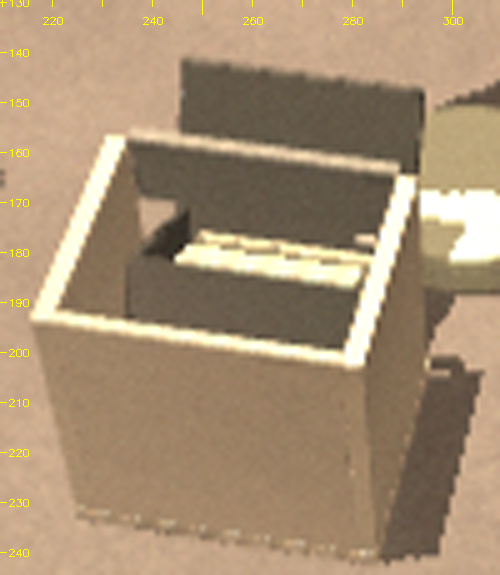

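Both views show the bin still open at the same tilt: its rim in the scene view runs (246,141) to (294,147). So I hit the rail and not the panel, and the fingertips must have been higher than I assumed. I'll check the TCP against the images.

```bash
python3 - <<'E'
from h import *
from workcell import ctrl
s=ld("scene0")
print(proj(s,[.4173,-.125,.1016]),"tip seen ~(275.5,131)")
print(onz(s,275.5,131,.1016),onz(s,275.5,131,.128))
print(proj(s,[.475,-.1245,.133]))
w=ld("wrist4");print("cam",-w["R"].T@w["t"])
st=ctrl.read_state();print(st["tool_pos"],st["joint_positions"],st["gripper_width"])
# project current-known points into wrist4
for X in ([.5415,-.06,.15],[.5415,-.19,.15],[.475,-.0645,.133],[.475,-.185,.133],[.4296,-.0514,.03],[.459,-.338,.075],[.475,-.0645,.0],[.538,-.065,.02]): print(X,proj(w,X))
E
```

```text
[[277.08305762 137.95143395]] tip seen ~(275.5,131)
[ 0.39182677 -0.13528773  0.1016    ] [ 0.42062768 -0.12678307  0.128     ]
[[271.14594975 144.10687645]]
cam [ 0.51262356 -0.12860389  0.38570286]
[ 0.43552188 -0.12817998  0.20803383] [-5.53667528e-01 -1.72628119e-01  1.91362395e+00  2.17526292e-04
  1.39879589e+00  1.02572339e+00] 0.593349885509565
[0.5415, -0.06, 0.15] [[217.00678256  62.43886786]]
[0.5415, -0.19, 0.15] [[406.26855049  60.70654907]]
[0.475, -0.0645, 0.133] [[237.3323822  155.23139683]]
[0.475, -0.185, 0.133] [[388.68314798 153.74463045]]
[0.4296, -0.0514, 0.03] [[250.84139805 181.27929741]]
[0.459, -0.338, 0.075] [[528.30359894 160.16285692]]
[0.475, -0.0645, 0.0] [[264.13600039 138.39975879]]
[0.538, -0.065, 0.02] [[258.28979379  81.2539457 ]]
```

View pics/scene1.png

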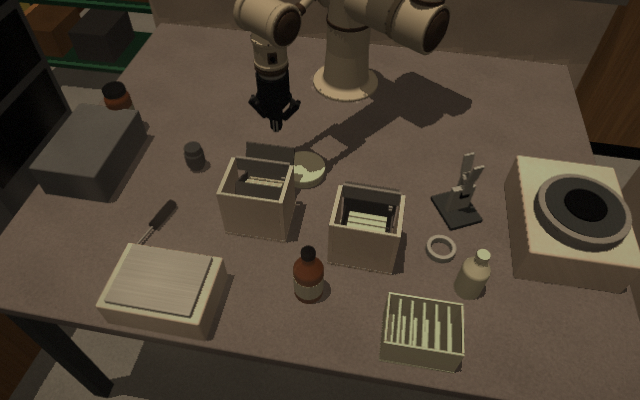

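```bash
python3 - <<'E'
from h import *
from workcell import ctrl
w=ctrl.capture("wrist"); pickle.dump(w,open("wrist5.pkl","wb")); st=ctrl.read_state(); print(st["time"],st["tool_pos"],st["gripper_width"])
print("cam",-w["R"].T@w["t"])
R=Rot.from_quat(st["orientation"])
for d in (0,.01,.02,.03,.04): print(d,proj(w,st["tool_pos"]-R.apply([0,0,d])))
for sgn in (-1,1): print(proj(w,st["tool_pos"]+R.apply([0,sgn*.0425,-.013])))
s=ctrl.capture("scene"); pickle.dump(s,open("scene5.pkl","wb"))
cv2.imwrite("pics/wrist5.png",w["image"][:,:,::-1]); crop(s,240,60,320,150,7,"pics/s5.png",2.5)
for d in (0,.01,.02,.03,.04): print(d,proj(s,st["tool_pos"]-R.apply([0,0,d])))
for sgn in (-1,1): print(proj(s,st["tool_pos"]+R.apply([0,sgn*.0425,-.013])))
E
```

```text
3.9167 [ 0.43489073 -0.12772763  0.20680345] 0.6805409952762443
cam [ 0.51202474 -0.12795871  0.38061738]
0 [[319.53610074 238.42745085]]
0.01 [[319.58839021 245.6467432 ]]
0.02 [[319.64653948 253.67468471]]
0.03 [[319.71158655 262.65444439]]
0.04 [[319.78482836 272.764887  ]]
[[243.12499221 247.98384197]]
[[395.9957114  247.83411757]]
0 [[271.75622223 109.99215309]]
0.01 [[271.47549712 106.67452813]]
0.02 [[271.19108968 103.3119172 ]]
0.03 [[270.9029302   99.90343428]]
0.04 [[270.61094729  96.44817103]]
[[288.8423721 107.8354154]]
[[254.10513928 103.53438372]]
```

View pics/wrist5.png

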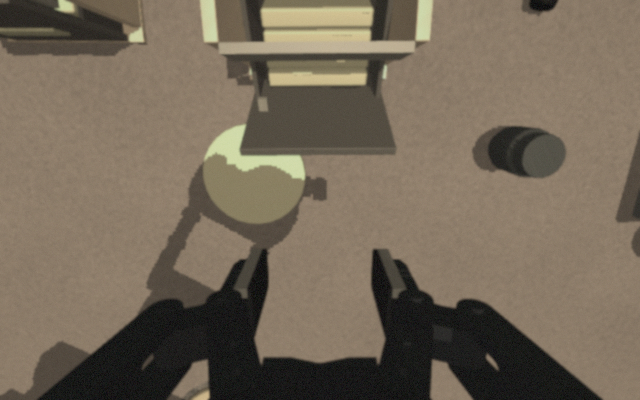

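View pics/s5.png

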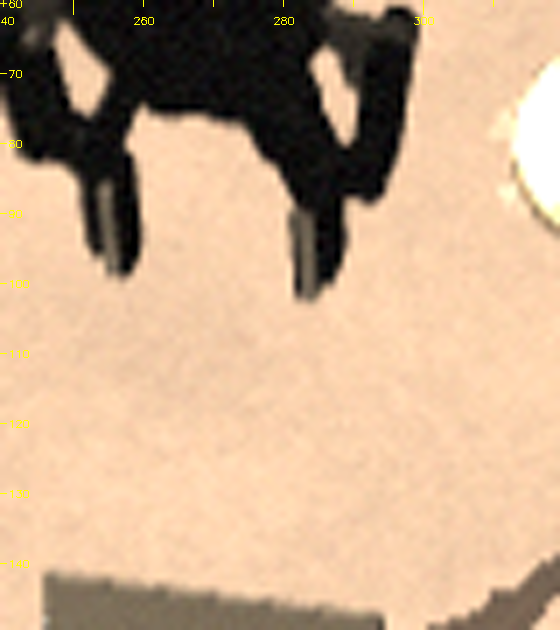

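```bash
python3 - <<'E'
from h import *
w=ld("wrist5");s=ld("scene5")
crop(w,220,230,420,330,4,"pics/w5c.png",2.5)
p=np.array([.43489,-.12773,.2068])
for a,b in (((282.3,101.8),(266,250)),((258,98.5),(374,250))):
    X,e=tri([(s,*a),(w,*b)]);print(X,e,X-p)
E
```

```text
[ 0.44220934 -0.1000686   0.23956171] [np.float64(0.0018221623295287344), np.float64(0.0018221623295288732)] [0.00731934 0.0276614  0.03276171]
[ 0.44643497 -0.1540885   0.2459717 ] [np.float64(0.0009919939840814357), np.float64(0.0009919939840814386)] [ 0.01154497 -0.0263585   0.0391717 ]
```

View pics/w5c.png

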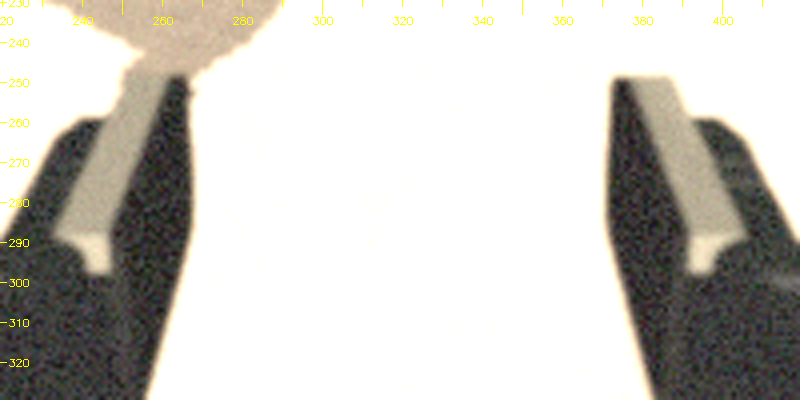

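Triangulating the pads puts the tips about 33–39 mm behind the reported TCP at 68% opening, so roughly 25 mm when shut. That's consistent with passing over the panel (z 0.132) and touching the rail. From here I'll treat the true shut tips as about 25 mm behind the TCP. Next I'll push again, lower.

```bash
python3 -m crank '[[-6,-2,20,0,0,0,0],[-6,-2,60,0,0,0,0],[-6,-2,100,0,0,0,0],[-6,-2,127,0,0,0,0],[-6,-2,127,0,0,0,0],[-6,-2,127,0,0,0,0]]'; python3 - <<'E'
from h import *
from workcell import ctrl
st=ctrl.read_state();print(st["tool_pos"])
s=ctrl.capture("scene");crop(s,210,80,330,245,4,"pics/s6.png",2)
E
```

```text
time: 4.47
tool_pos: [0.4273, -0.1247, 0.0787]
orientation: [1.0, -0.004, -0.003, -0.002]
contact_force: [0.3, -0.1, 0.3]
gripper_width: 0.002
[ 0.4273075  -0.12465608  0.07866842]
```

View pics/s6.png

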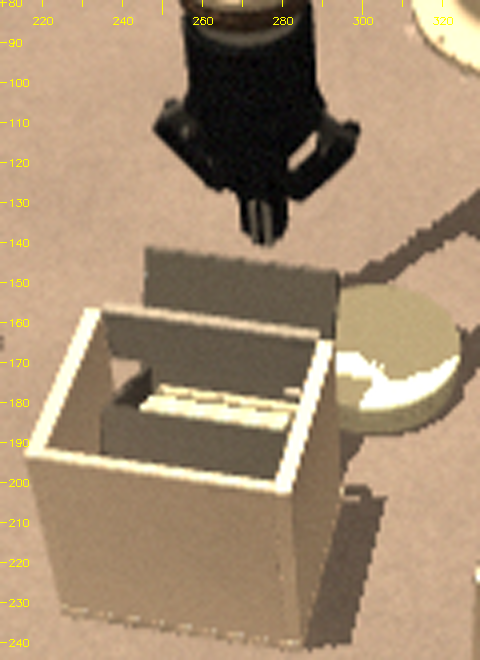

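```bash
python3 - <<'E'
from h import *
s=ld("scene0")
for z in (.079,.09,.1,.11,.12,.13): print(z,proj(s,[[.4373,-.125,z],[.4273,-.125,z]]).round(1).tolist())
E
```

```text
0.079 [[275.8, 149.6], [276.7, 147.0]]
0.09 [[275.6, 146.5], [276.5, 143.9]]
0.1 [[275.3, 143.6], [276.2, 141.0]]
0.11 [[275.1, 140.7], [276.0, 138.1]]
0.12 [[274.8, 137.8], [275.8, 135.2]]
0.13 [[274.6, 134.8], [275.5, 132.2]]
```

The tips are now at z ≈ 0.108, so they sit about 30 mm behind the TCP and overlap the panel. I'll push while lowering slightly.

```bash
python3 -m crank '[[15,0,5,0,0,0,0],[30,0,5,0,0,0,0],[45,0,5,0,0,0,0]]'; python3 -m crank '[[12,0,0,0,0,0,0],[24,0,0,0,0,0,0],[36,0,0,0,0,0,0]]';python3 -m crank '[[4,0,0,0,0,0,0],[8,0,0,0,0,0,0],[12,0,0,0,0,0,0],[15,0,0,0,0,0,0]]'
```

```text
time: 4.77
tool_pos: [0.4761, -0.1272, 0.0782]
orientation: [1.0, -0.004, 0.001, 0.001]
contact_force: [-0.7, 0.6, 1.1]
gripper_width: -0.0
time: 5.02
tool_pos: [0.5127, -0.1277, 0.0801]
orientation: [1.0, -0.004, 0.002, 0.001]
contact_force: [-5.8, 2.5, 15.8]
gripper_width: -0.001
time: 5.35
tool_pos: [0.5249, -0.1276, 0.0782]
orientation: [1.0, -0.004, -0.001, 0.001]
contact_force: [-21.0, -0.6, 20.0]
gripper_width: 0.001
```

```bash
python3 - <<'E'
from h import *
from workcell import ctrl
s=ctrl.capture("scene");crop(s,210,80,330,245,4,"pics/s7.png",2.3)
w=ctrl.capture("wrist");cv2.imwrite("pics/w7.png",w["image"][:,:,::-1])
E
```

```text
(no output)
```

View pics/s7.png

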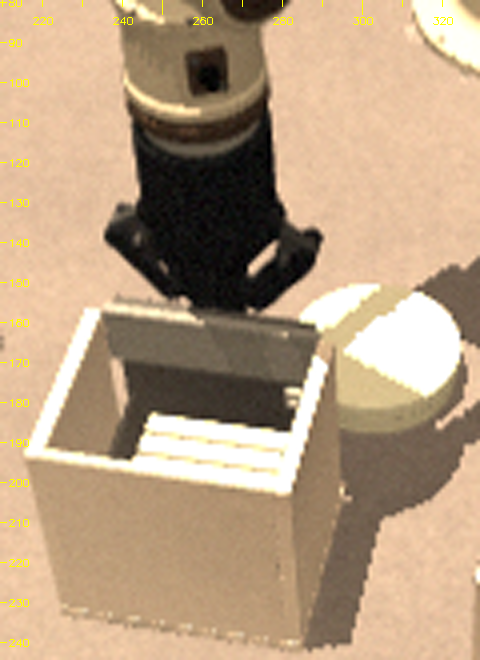

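View pics/w7.png

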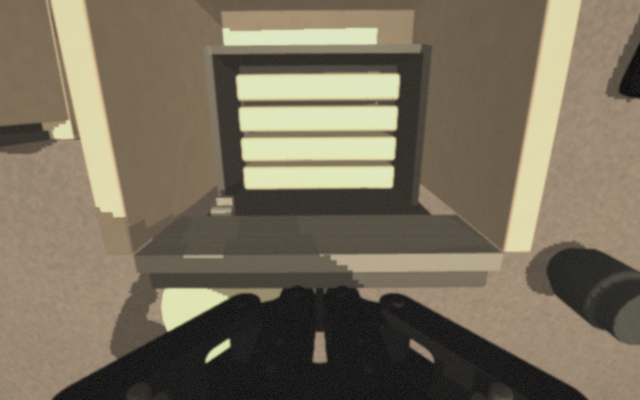

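The bin is nearly flush now: the panel rim at wrist rows 270–285 sits right against the rail at rows 254–270. There's some upward force, so I'll ease up a little while pressing a bit more.

```bash
python3 -m crank '[[0,0,-5,0,0,0,0],[0,0,-8,0,0,0,0],[2,0,-8,0,0,0,0],[2,0,-8,0,0,0,0]]'
```

```text
time: 5.78
tool_pos: [0.5256, -0.1268, 0.0842]
orientation: [1.0, -0.004, -0.002, -0.0]
contact_force: [-7.6, -0.4, 5.6]
gripper_width: 0.001
```

```bash
python3 -m crank '[[2,0,0,0,0,0,0],[4,0,0,0,0,0,0],[4,0,0,0,0,0,0]]'; python3 - <<'E'
from h import *
from workcell import ctrl
w=ctrl.capture("wrist");cv2.imwrite("pics/w8.png",w["image"][:,:,::-1])
E
```

```text
time: 6.03
tool_pos: [0.5253, -0.1267, 0.084]
orientation: [1.0, -0.004, -0.007, -0.0]
contact_force: [-27.9, -0.9, 20.6]
gripper_width: -0.0
```

View pics/w8.png

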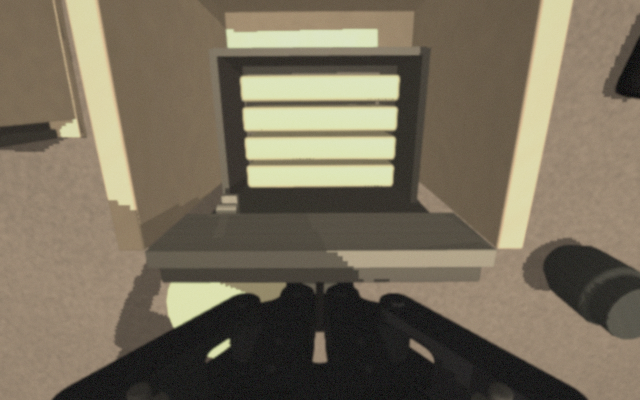

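It sits at a hard stop at x = 0.5253, which is exactly 7 mm (one panel thickness) short of the earlier rail contact at 0.5327. So the bin is shut. I'll back off and check.

```bash
python3 -m crank '[[-10,0,0,0,0,0,0],[-40,0,-10,0,0,0,0],[-75,0,-30,0,0,0,0],[-100,-10,-60,0,0,0,0],[-110,-35,-90,0,0,-6,50],[-110,-70,-125,0,0,-13,100],[-100,-110,-150,0,0,-20,100],[-80,-150,-160,0,0,-27,100]]'; python3 - <<'E'
from h import *
from workcell import ctrl
s=ctrl.capture("scene");pickle.dump(s,open("scene9.pkl","wb"));crop(s,210,120,330,245,5,"pics/s9.png",2)
s=ctrl.capture("top");pickle.dump(s,open("top9.pkl","wb"));crop(s,190,165,420,285,3,"pics/t9.png",1.5)
E
```

```text
time: 6.75
tool_pos: [0.4467, 0.0094, 0.2429]
orientation: [0.973, 0.231, 0.003, 0.002]
contact_force: [1.7, -1.4, 0.1]
gripper_width: 0.565
```

View pics/s9.png

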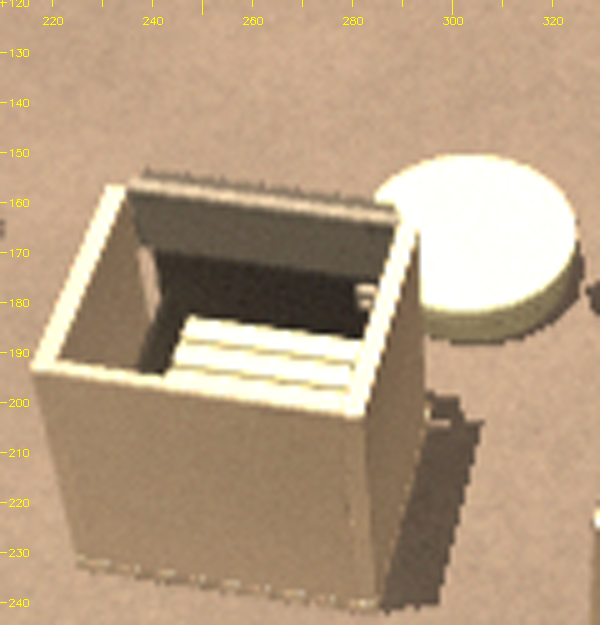

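View pics/t9.png

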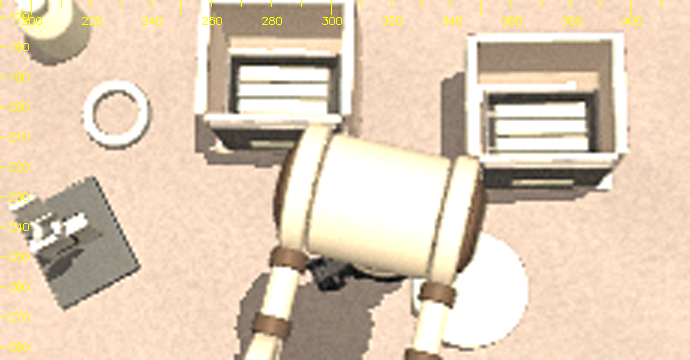

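The bin is now shut: in the top view both dispensers look the same. Next I'll move above the clamp, with stand yaw ≈ 29° and centre ≈ (0.4895, 0.352).

```bash
python3 - <<'E'
from h import *
print(delta([.4895,.352,.25],119))
E
```

```text
(array([ 190.7, -283.2,   -7.2]), array([  0.49,  -0.18, -91.94]))
```

```bash
python3 -m crank '[[10,-15,-4,0,0,-7,100],[30,-45,-8,0,0,-14,100],[52,-77,-8,0,0,-21,100],[74,-110,-8,0,0,-28,100],[96,-142,-8,0,0,-35,100],[118,-175,-8,0,0,-42,100],[138,-205,-8,0,0,-49,100],[158,-235,-8,0,0,-56,100]]'; python3 - <<'E'
from h import *
print(delta([.4895,.352,.25],119))
E
```

```text
time: 7.52
tool_pos: [0.4822, 0.2913, 0.2462]
orientation: [0.75, 0.661, -0.0, 0.0]
contact_force: [-0.2, -0.3, 0.0]
gripper_width: 0.998
(array([61.1, -0.3, -3.8]), array([ 0.000e+00,  1.000e-02, -3.618e+01]))
```

```bash
python3 -m crank '[[12,0,-4,0,0,-7,100],[30,0,-4,0,0,-14,100],[48,0,-4,0,0,-21,100],[61,0,-4,0,0,-28,100],[61,0,-4,0,0,-35,100],[61,0,-4,0,0,-36,100],[61,0,-4,0,0,-36,100]]'; python3 - <<'E'
from h import *
from workcell import ctrl
st=ctrl.read_state();print(st["tool_pos"],st["joint_positions"])
w=ctrl.capture("wrist");pickle.dump((w,st),open("wrist10.pkl","wb"));cv2.imwrite("pics/w10.png",w["image"][:,:,::-1])
s=ctrl.capture("scene");pickle.dump(s,open("scene10.pkl","wb"));crop(s,420,80,500,235,4,"pics/s10.png",2)
for X in ([.4895,.352,.18],[.4895,.352,.09]):print(proj(w,X))
E
```

```text
time: 8.1
tool_pos: [0.4902, 0.3497, 0.2501]
orientation: [0.512, 0.859, -0.0, -0.0]
contact_force: [-0.2, -0.4, 0.0]
gripper_width: 0.996
[0.4902259  0.34969509 0.25011469] [ 4.19262519e-01  2.01031509e-01  1.45324505e+00 -1.70077039e-04
  1.48791230e+00 -7.54313654e-02]
[[319.32948128 199.58411597]]
[[319.44524329 174.81976992]]
```

View pics/w10.png

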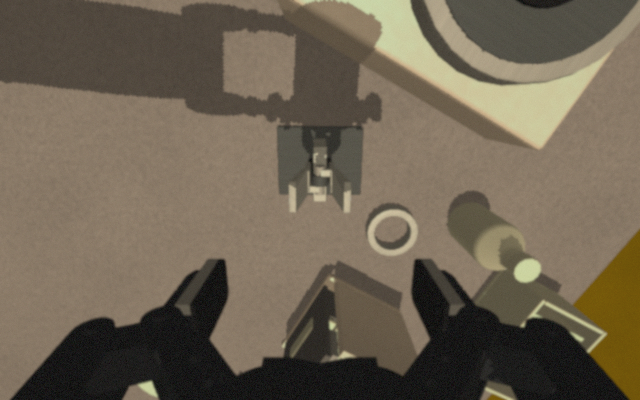

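View pics/s10.png

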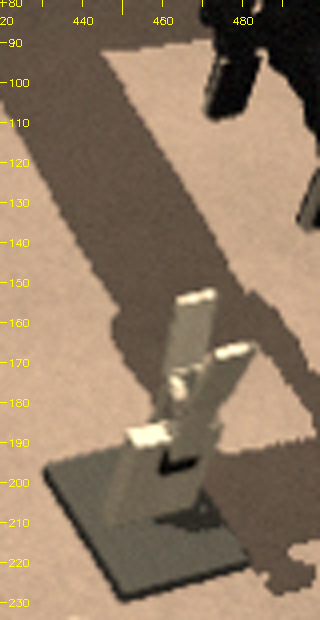

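In the wrist view the stand is square to the gripper, with the handles at columns 292 and 347 centred on 319.5. Row ~198 matches the prediction of 199.6. I'll descend partway and check finger heights.

```bash
python3 -m crank '[[1,0,30,0,0,0,100],[1,0,65,0,0,0,100],[1,0,95,0,0,0,100],[1,0,115,0,0,0,100],[1,0,125,0,0,0,100],[1,0,125,0,0,0,100]]'; python3 - <<'E'
from h import *
from workcell import ctrl
st=ctrl.read_state();print(st["tool_pos"])
w=ctrl.capture("wrist");cv2.imwrite("pics/w11.png",w["image"][:,:,::-1])
s=ctrl.capture("scene");pickle.dump(s,open("scene11.pkl","wb"));crop(s,420,100,520,235,5,"pics/s11.png",2)
E
```

```text
time: 8.7
tool_pos: [0.488, 0.3498, 0.1228]
orientation: [0.512, 0.859, -0.002, -0.001]
contact_force: [-0.6, -0.6, 0.2]
gripper_width: 1.002
[0.48798786 0.34980202 0.12277608]
```

View pics/w11.png

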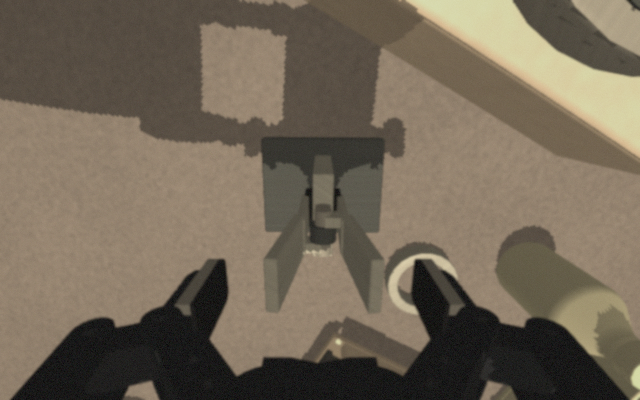

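View pics/s11.png

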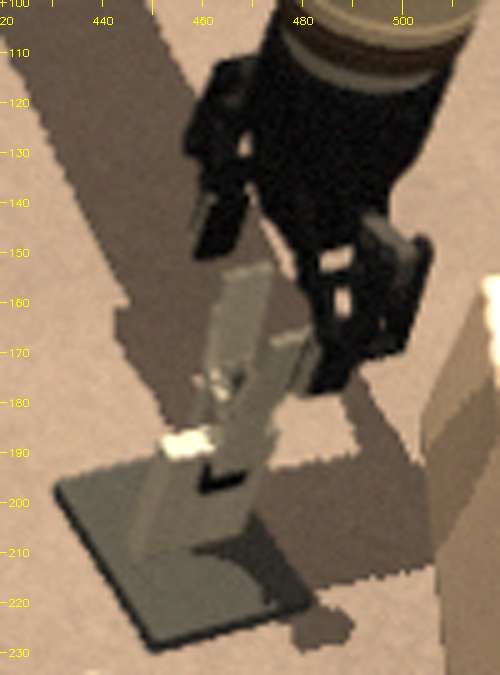

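The clamp sits about 2 mm to tool +y and the open tips are near the handle tops. I'll correct, go down 14 mm, then squeeze.

```bash
python3 -m crank '[[1,2,7,0,0,0,100],[1,2,14,0,0,0,100],[1,2,14,0,0,0,100]]'; python3 - <<'E'
from h import *
from workcell import ctrl
st=ctrl.read_state();print(st["tool_pos"])
w=ctrl.capture("wrist");cv2.imwrite("pics/w12.png",w["image"][:,:,::-1])
E
```

```text
time: 9.05
tool_pos: [0.4907, 0.3528, 0.1109]
orientation: [0.511, 0.859, -0.0, -0.0]
contact_force: [0.1, 0.4, -0.5]
gripper_width: 1.0
[0.49068574 0.35276102 0.11086796]
```

View pics/w12.png

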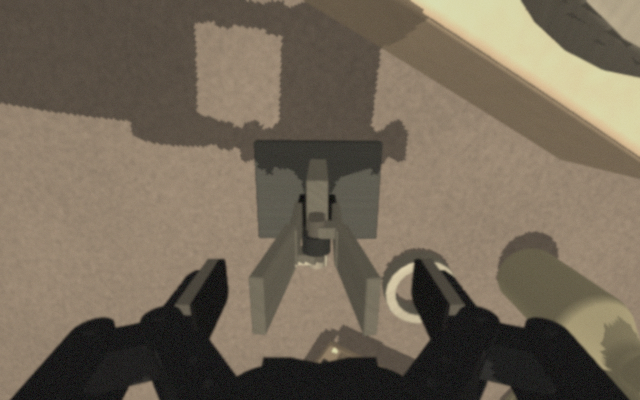

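Handles are centred at column 315, about 1.5 mm the other way, so I'll nudge by −1 mm and squeeze.

```bash
python3 -m crank '[[0,-1,0,0,0,0,60],[0,-1,0,0,0,0,40],[0,-1,0,0,0,0,20],[0,-1,0,0,0,0,10],[0,-1,0,0,0,0,10],[0,-1,0,0,0,0,10]]'; python3 - <<'E'
from h import *
from workcell import ctrl
st=ctrl.read_state();print(st["tool_pos"])
w=ctrl.capture("wrist");cv2.imwrite("pics/w13.png",w["image"][:,:,::-1])
s=ctrl.capture("scene");crop(s,420,100,520,235,5,"pics/s13.png",2)
E
```

```text
time: 9.6
tool_pos: [0.4898, 0.3523, 0.1113]
orientation: [0.511, 0.859, -0.0, -0.0]
contact_force: [-1.0, 0.6, -2.5]
gripper_width: 0.354
[0.48982108 0.35227255 0.11125454]
```

View pics/w13.png

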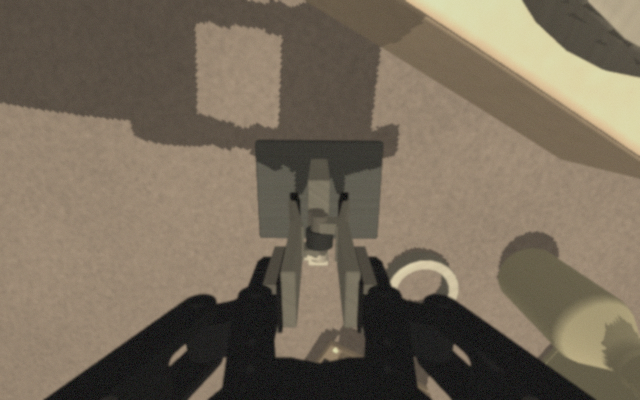

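View pics/s13.png

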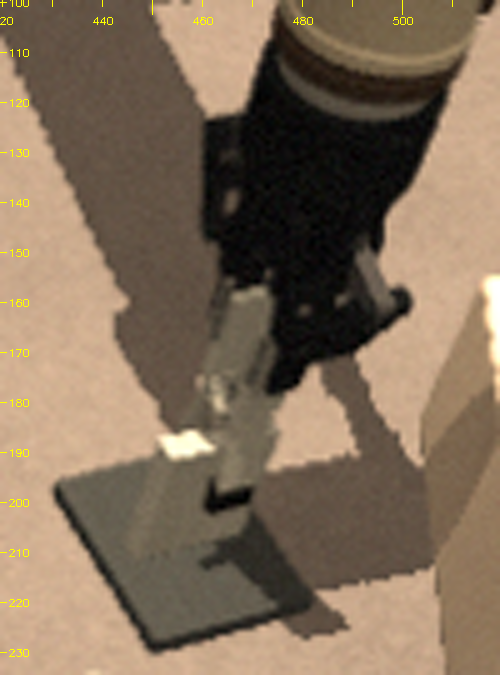

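The opening is 0.354 (≈30 mm): the handles are parallel and the jaws are open on the plate. I'll lift straight up.

```bash
python3 -m crank '[[0,0,-10,0,0,0,10],[0,0,-25,0,0,0,10],[0,0,-50,0,0,0,10],[0,0,-80,0,0,0,10],[0,0,-115,0,0,0,10],[0,0,-145,0,0,0,10],[0,0,-160,0,0,0,10],[0,0,-160,0,0,0,10]]'; python3 - <<'E'
from h import *
from workcell import ctrl
st=ctrl.read_state();print(st["tool_pos"])
w=ctrl.capture("wrist");cv2.imwrite("pics/w14.png",w["image"][:,:,::-1])
s=ctrl.capture("scene");pickle.dump((s,st),open("scene14.pkl","wb"));crop(s,400,60,520,235,4,"pics/s14.png",2)
print(delta([.545,-.125,.27],89.5))
E
```

```text
time: 10.37
tool_pos: [0.4923, 0.3535, 0.2779]
orientation: [0.511, 0.859, 0.004, 0.003]
contact_force: [-0.0, -0.1, -1.8]
gripper_width: 0.352
[0.49233016 0.35345322 0.27790276]
(array([-445.7, -179.6,    1.7]), array([ 5.000e-02, -1.000e-02,  2.901e+01]))
```

View pics/w14.png

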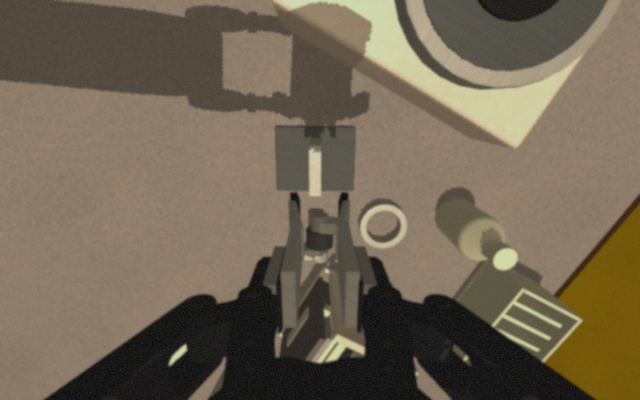

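View pics/s14.png

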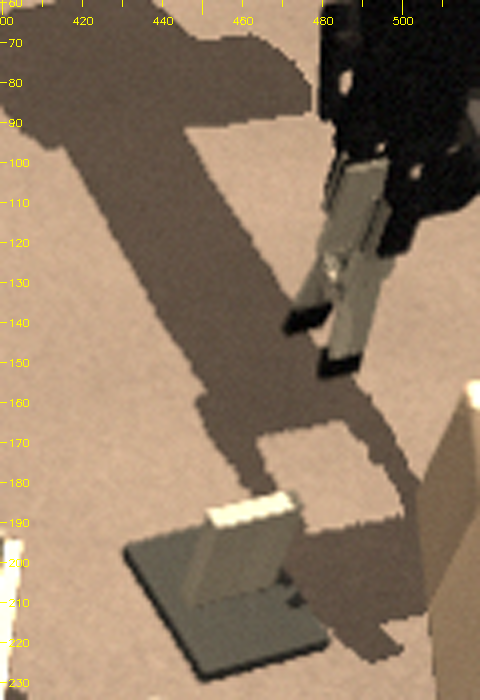

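The clamp is off and hanging level in the gripper, jaws open below. I'll carry it high to above the open edge.

```bash
python3 -m crank '[[-12,-5,0,0,0,2,10],[-36,-15,0,0,0,5,10],[-70,-28,0,0,0,9,10],[-105,-42,0,0,0,13,10],[-140,-56,0,0,0,17,10],[-175,-71,0,0,0,21,10],[-210,-85,0,0,0,25,10],[-245,-99,0,0,0,29,10]]';python3 - <<'E'
from h import *
print(delta([.545,-.125,.27],89.5))
E
```

```text
time: 11.13
tool_pos: [0.5183, 0.0874, 0.2691]
orientation: [0.712, 0.702, -0.002, -0.001]
contact_force: [0.3, 0.5, -2.1]
gripper_width: 0.353
(array([-212. ,   29.5,   -1. ]), array([-0.24,  0.01, -0.28]))
```

```bash
python3 -m crank '[[-30,4,0,0,0,0,10],[-65,9,0,0,0,0,10],[-100,14,0,0,0,0,10],[-135,19,0,0,0,0,10],[-170,24,0,0,0,0,10],[-195,27,0,0,0,0,10],[-210,29,0,0,0,0,10],[-210,29,0,0,0,0,10]]';python3 - <<'E'
from h import *
from workcell import ctrl
st=ctrl.read_state();print(st["tool_pos"],delta([.545,-.125,.27],89.5))
w=ctrl.capture("wrist");pickle.dump((w,st),open("wrist15.pkl","wb"));cv2.imwrite("pics/w15.png",w["image"][:,:,::-1])
s=ctrl.capture("scene");pickle.dump((s,st),open("scene15.pkl","wb"));crop(s,200,40,330,245,3,"pics/s15.png",2)
E
```

```text
time: 11.8
tool_pos: [0.546, -0.1233, 0.2693]
orientation: [0.712, 0.702, -0.001, -0.001]
contact_force: [-0.4, 0.6, -2.8]
gripper_width: 0.35
[ 0.54600473 -0.12325654  0.26931229] (array([-1.8, -1. , -0.7]), array([-0.2 , -0.03, -0.26]))
```

View pics/w15.png

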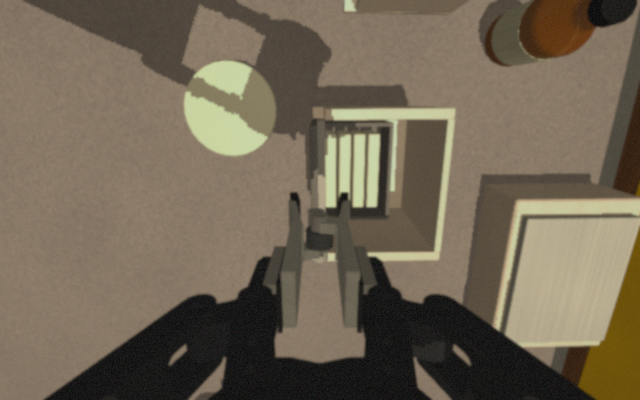

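View pics/s15.png

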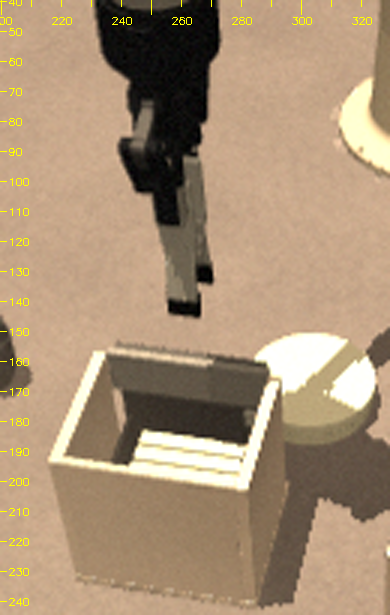

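```bash
python3 - <<'E'
from h import *
w,st=ld("wrist15")
crop(w,270,90,460,290,4,"pics/w15c.png",2)
for X in ([.545,-.06,.15],[.545,-.125,.15],[.545,-.19,.15],[.538,-.065,.149],[.552,-.06,.15],[.668,-.05,.15],[.668,-.199,.15]):print(X,proj(w,X).round(1))
s,_=ld("scene15")
for z in (.2,.21,.22,.23): print(z,proj(s,[[.5614,-.125,z],[.53,-.125,z],[.545,-.125,z]]).round(1).tolist())
E
```

```text
[0.545, -0.06, 0.15] [[317.5 118.2]]
[0.545, -0.125, 0.15] [[318.5 188.7]]
[0.545, -0.19, 0.15] [[319.4 250.8]]
[0.538, -0.065, 0.149] [[309.8 124. ]]
[0.552, -0.06, 0.15] [[325.3 118.1]]
[0.668, -0.05, 0.15] [[456.8 105. ]]
[0.668, -0.199, 0.15] [[440.  257.4]]
0.2 [[259.7, 148.1], [263.2, 138.8], [261.5, 143.2]]
0.21 [[259.3, 144.9], [262.8, 135.5], [261.2, 139.9]]
0.22 [[258.9, 141.5], [262.5, 132.1], [260.8, 136.6]]
0.23 [[258.5, 138.1], [262.1, 128.7], [260.4, 133.2]]
```

View pics/w15c.png

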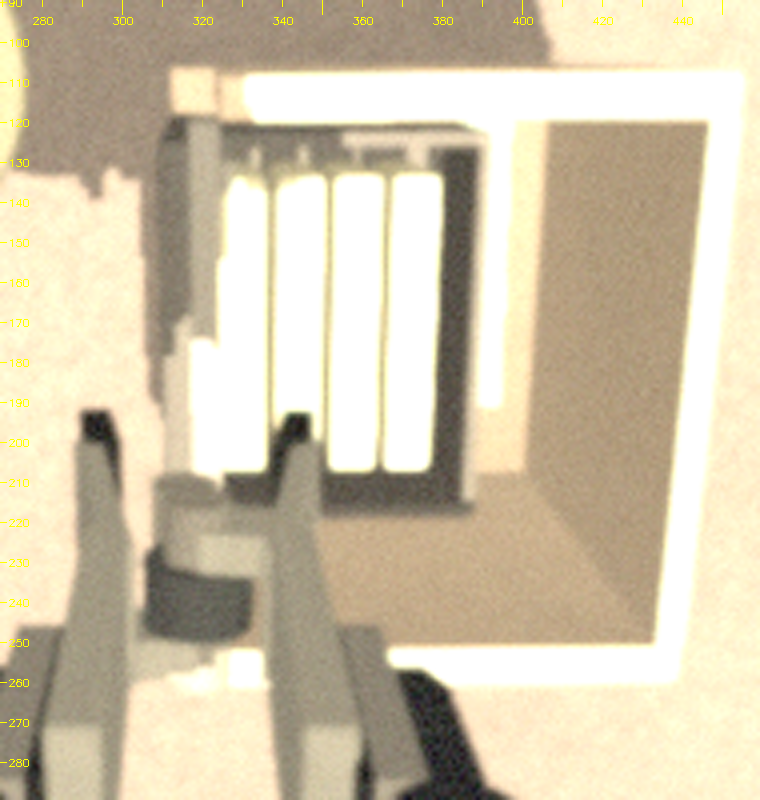

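The edge check agrees: the rail's front face is seen at column 317 and predicted at 317.5, with the jaws at 295 and 343 either side. I'll descend to just above the edge.

```bash
python3 -m crank '[[-1,-1,10,0,0,0,10],[-1,-1,25,0,0,0,10],[-1,-1,40,0,0,0,10],[-1,-1,52,0,0,0,10],[-1,-1,60,0,0,0,10],[-1,-1,60,0,0,0,10],[-1,-1,60,0,0,0,10]]';python3 - <<'E'
from h import *
from workcell import ctrl
st=ctrl.read_state();print(st["tool_pos"])
w=ctrl.capture("wrist");pickle.dump((w,st),open("wrist16.pkl","wb"));crop(w,220,90,420,290,3,"pics/w16.png",1.5)
s=ctrl.capture("scene");pickle.dump((s,st),open("scene16.pkl","wb"));crop(s,210,100,310,220,5,"pics/s16.png",2.2)
for X in ([.545,-.125,.15],[.545,-.19,.15]):print(X,proj(w,X).round(1))
E
```

```text
time: 12.48
tool_pos: [0.546, -0.1209, 0.2112]
orientation: [0.71, 0.704, -0.0, -0.0]
contact_force: [0.4, -0.4, -0.3]
gripper_width: 0.349
[ 0.54598627 -0.120861    0.21119735]
[0.545, -0.125, 0.15] [[317.8 211.3]]
[0.545, -0.19, 0.15] [[318.5 284.4]]
```

View pics/w16.png

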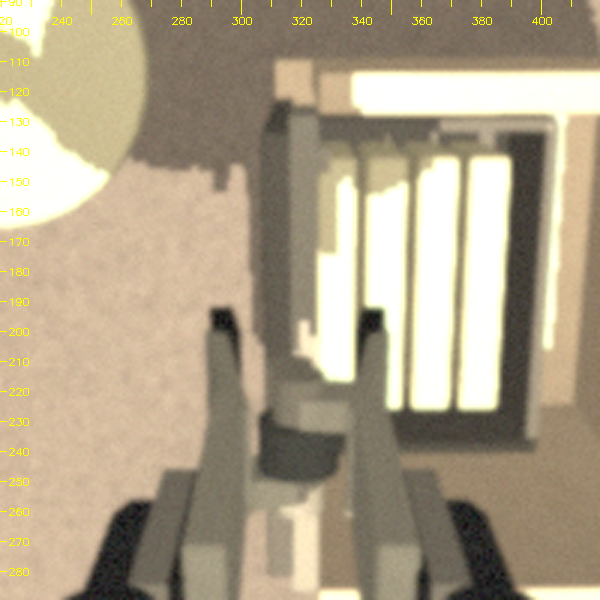

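View pics/s16.png

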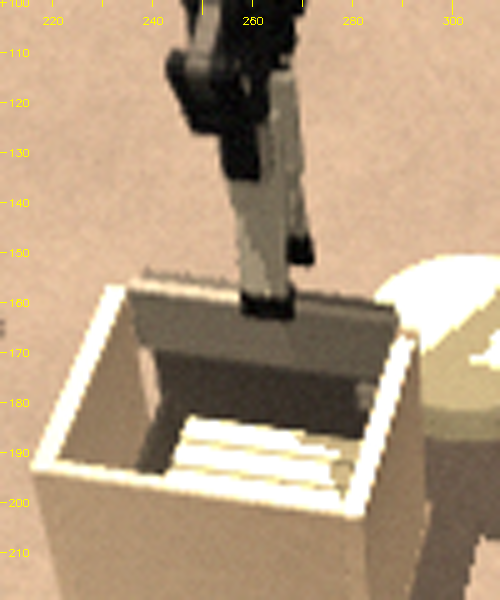

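The jaws straddle the edge, with jaw mid at column 320 against edge mid at 317.5, so about 1.5 mm to correct. I'll descend onto it.

```bash
python3 -m crank '[[-3,-1.5,3,0,0,0,10],[-3,-1.5,10,0,0,0,10],[-3,-1.5,18,0,0,0,10],[-3,-1.5,18,0,0,0,10]]';python3 -m crank '[[0,0,6,0,0,0,10],[0,0,12,0,0,0,10],[0,0,18,0,0,0,10],[0,0,22,0,0,0,10],[0,0,22,0,0,0,10]]';python3 - <<'E'
from h import *
from workcell import ctrl
st=ctrl.read_state();print(st["tool_pos"])
w=ctrl.capture("wrist");pickle.dump((w,st),open("wrist17.pkl","wb"));crop(w,220,90,420,290,3,"pics/w17.png",1.5)
s=ctrl.capture("scene");pickle.dump((s,st),open("scene17.pkl","wb"));crop(s,210,100,310,220,5,"pics/s17.png",2.2)
E
```

```text
time: 12.92
tool_pos: [0.5434, -0.124, 0.1912]
orientation: [0.71, 0.704, -0.001, -0.002]
contact_force: [0.1, 1.0, -2.5]
gripper_width: 0.345
time: 13.33
tool_pos: [0.5439, -0.124, 0.17]
orientation: [0.71, 0.704, -0.0, -0.001]
contact_force: [-0.1, 0.6, -1.7]
gripper_width: 0.353
[ 0.54387656 -0.12402124  0.17000156]
```

View pics/w17.png

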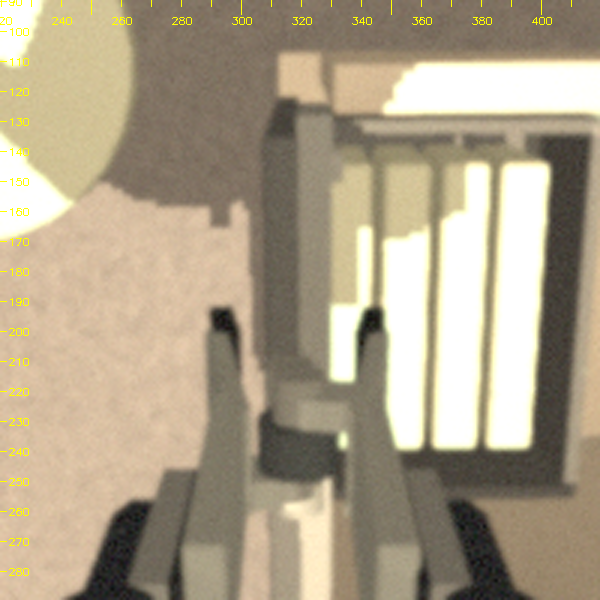

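View pics/s17.png

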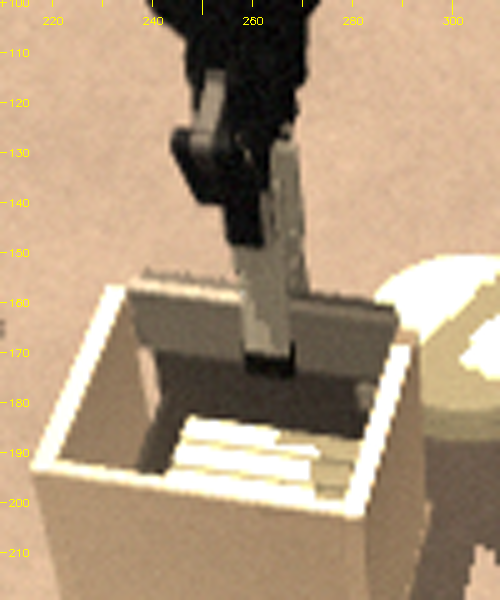

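The jaws are on either side of the edge, tips about 30 mm below the top. I'll go 3 mm deeper and release gradually.

```bash
python3 -m crank '[[0,0.5,3,0,0,0,10],[0,0.5,3,0,0,0,40],[0,0.5,3,0,0,0,45],[0,0.5,3,0,0,0,50],[0,0.5,3,0,0,0,55],[0,0.5,3,0,0,0,60],[0,0.5,3,0,0,0,75],[0,0.5,3,0,0,0,75]]';python3 - <<'E'
from h import *
from workcell import ctrl
st=ctrl.read_state();print(st["tool_pos"])
w=ctrl.capture("wrist");pickle.dump((w,st),open("wrist18.pkl","wb"));cv2.imwrite("pics/w18.png",w["image"][:,:,::-1])
s=ctrl.capture("scene");pickle.dump((s,st),open("scene18.pkl","wb"));crop(s,210,100,310,220,5,"pics/s18.png",2.2)
E
```

```text
time: 14.1
tool_pos: [0.5455, -0.1246, 0.169]
orientation: [0.71, 0.704, 0.0, 0.001]
contact_force: [0.2, 0.0, -0.1]
gripper_width: 0.751
[ 0.54552397 -0.12455021  0.16899874]
```

View pics/w18.png

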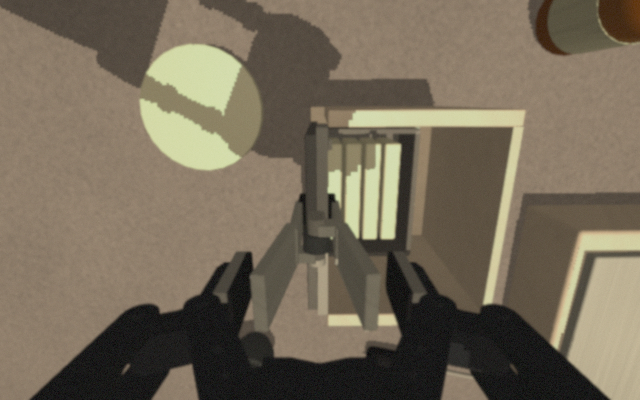

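View pics/s18.png

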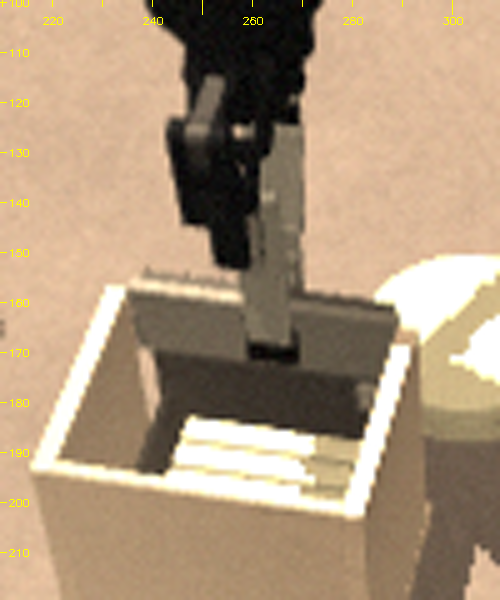

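The clamp has sprung onto the edge (handles spread at columns 262 and 370, upright) and the pads are clear of it. I'll open fully, rise straight up and check.

```bash
python3 -m crank '[[0,-1,0,0,0,0,100],[0,-1,0,0,0,0,100],[0,-1,-8,0,0,0,100],[0,-1,-25,0,0,0,100],[0,-1,-50,0,0,0,100],[0,-1,-85,0,0,0,100],[0,-1,-115,0,0,0,100],[0,-1,-120,0,0,0,100]]';python3 -m crank '[[-15,-30,-5,0,0,0,100],[-25,-65,-5,0,0,0,100],[-35,-105,-5,0,0,0,100],[-45,-145,-5,0,0,0,100],[-55,-185,-5,0,0,0,100],[-60,-215,-5,0,0,0,100],[-60,-220,-5,0,0,0,100]]';python3 - <<'E'
from h import *
from workcell import ctrl
st=ctrl.read_state();print(st["tool_pos"],st["time"])
for n in ("top","scene","wrist"):
    c=ctrl.capture(n);pickle.dump(c,open(n+"19.pkl","wb"));cv2.imwrite(f"pics/{n}19.png",c["image"][:,:,::-1])
    if n=="scene": crop(c,210,100,310,220,5,"pics/s19.png",2.2)
    if n=="top": crop(c,320,165,420,285,5,"pics/t19.png",1.4)
E
```

```text
time: 14.87
tool_pos: [0.5467, -0.1255, 0.2961]
orientation: [0.71, 0.704, 0.002, 0.005]
contact_force: [1.4, -0.1, 1.4]
gripper_width: 1.004
time: 15.45
tool_pos: [0.3206, -0.1831, 0.294]
orientation: [0.711, 0.703, -0.001, 0.001]
contact_force: [-0.3, 0.2, 0.9]
gripper_width: 1.002
[ 0.32064551 -0.18313181  0.29395926] 15.45
```

View pics/s19.png

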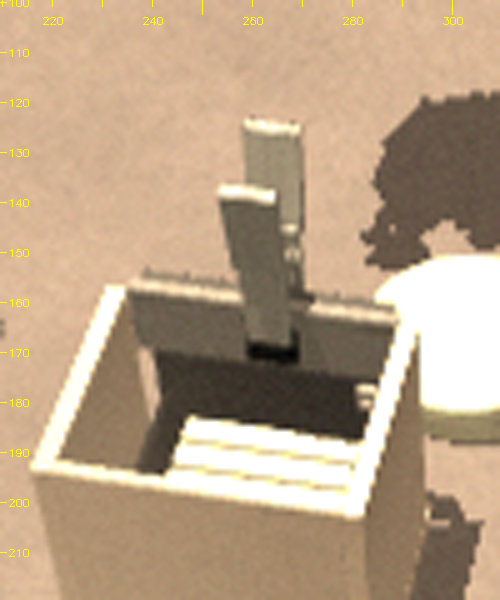

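View pics/top19.png

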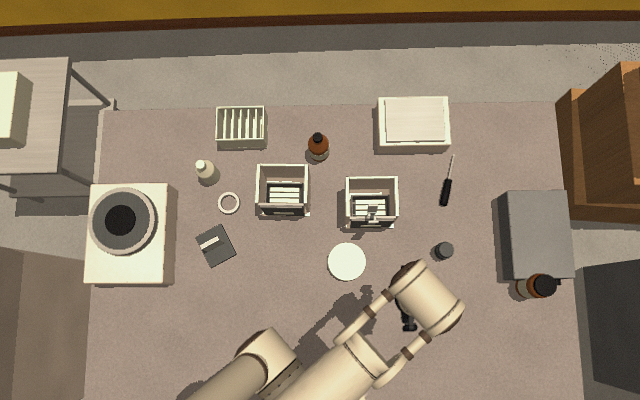

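View pics/wrist19.png

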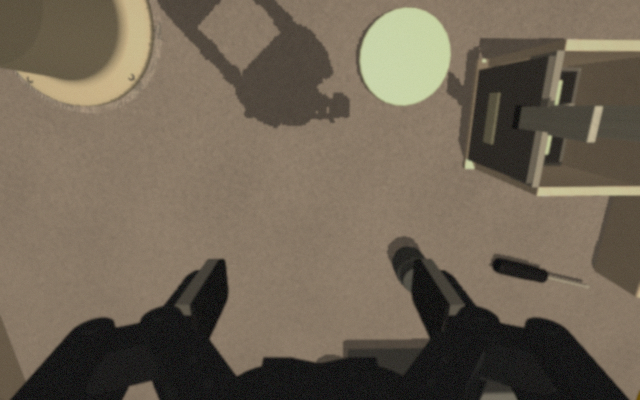

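```bash
python3 - <<'E'
from h import *
t=ld("top19");crop(t,345,180,400,240,12,"pics/t19.png",1.2)
w=ld("wrist19");crop(w,460,60,640,200,4,"pics/w19.png",1.7)
s=ld("scene19")
for d in (.02,.028,.034,.04):
    z=.15-d+.1175
    print(d,"scene +x",proj(s,[.57,-.125,z]).round(1),"-x",proj(s,[.52,-.125,z]).round(1),"top",proj(t,[[.57,-.125,z],[.52,-.125,z]]).round(1).tolist(), "tip",proj(s,[.558,-.125,.15-d]).round(1))
E
```

```text
0.02 scene +x [[256.8 134.7]] -x [[262.6 119.8]] top [[374.7, 202.8], [375.3, 221.5]] tip [[262.6 168.9]]
0.028 scene +x [[257.1 137.5]] -x [[262.9 122.6]] top [[374.5, 203.4], [375.1, 221.9]] tip [[262.9 171.2]]
0.034 scene +x [[257.4 139.6]] -x [[263.1 124.6]] top [[374.3, 203.8], [374.9, 222.3]] tip [[263.1 172.9]]
0.04 scene +x [[257.6 141.6]] -x [[263.3 126.7]] top [[374.2, 204.2], [374.7, 222.6]] tip [[263.3 174.7]]
```

View pics/t19.png

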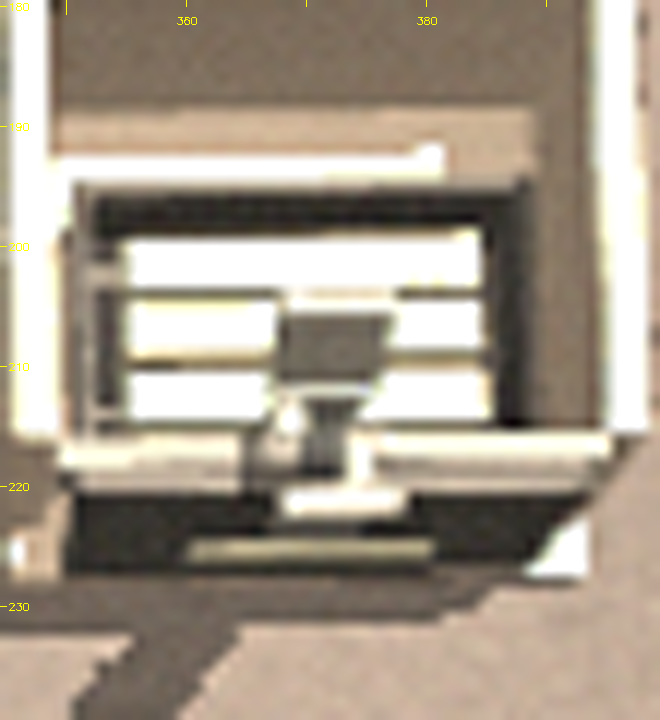

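View pics/w19.png

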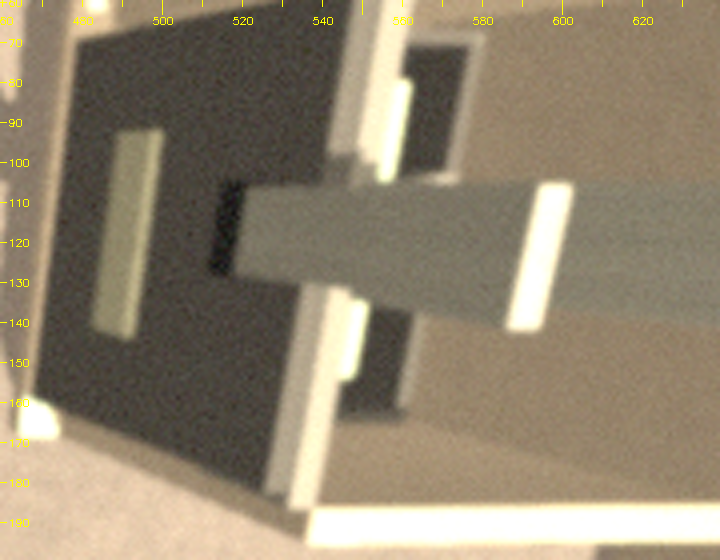

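My last checks agree on the placement. The handle tops fit jaw tips about 31 mm below the edge top, one jaw is outside the bin front and one behind the rail, and the clamp is about 5 mm off the middle. The bystanders are where they were, so I'm handing in.

```bash
python3 -m crank '[[0,0,0,0,0,0,100],[0,0,0,0,0,0,100],[0,0,0,0,0,0,100]]'; python3 -c "
from workcell import ctrl
print(ctrl.sign_off())"
```

```text
time: 15.85
tool_pos: [0.3244, -0.1822, 0.2934]
orientation: [0.71, 0.705, 0.0, -0.0]
contact_force: [0.1, 0.3, 0.5]
gripper_width: 1.001
the job is handed in; nothing more can be done
None
```

I pushed the open bin shut, took the spring clamp off its stand and clipped it on that dispenser's top front edge. I then released it, backed the gripper well clear and handed in at about 16 s.

**Last checks:**
- **Clamp:** it stands upright and square, one jaw outside the bin's front and one behind the rail. The jaw tips are about 31 mm below the edge top, and the clamp sits about 5 mm off the middle.
- **Bin:** shut. The push ended at a hard stop 7 mm (one panel thickness) short of the rail contact.
- **Everything else:** the other dispenser's bin is shut, and the bystanders in the last top view look to be where they were.

**What disagreed:**
- **Finger length:** the real shut fingertips are about 25–30 mm behind the reported tool point, not at it.
- **First push:** because of that, my first push passed over the tipped bin and touched the rail at about 10 N. I measured the offset from the camera views and pushed again lower, reaching about 28 N.
- **Not measured:** I had no reading of the clamp's grip force or opening angle. I judged the grip only from how it looks in the images.

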